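# Lock the rotator's carrier wheel on with its R-clip

### The arm

A 6-joint arm with a two-finger parallel gripper is mounted at the origin on a cart in front of the work surface, level with it; the furniture and walls round the work are solid. World frame = base frame: x ahead of the robot, y to its left, z up, the work surface at z = 0. Lengths are in m, angles in rad, forces in N, time in s.
With the tool pointing down it reaches from about 0.35 to 0.85 m from the base axis. Payload 8.1 kg.
Tool frame: the origin (TCP) lies on the centre line of the jaws, within the pads' length; the fingertips stand robot.tip_extent ahead of it and the grasp point (between the pads) lies 11 mm behind it (robot.tip_extent is the distance from the TCP to the fingertips, in m); y points along the fingers, z is the direction in which the jaws open and shut, and the axes are right-handed (so a half turn about y gives the same grasp; the last joint's range is limited). The gripper opens to 93 mm and grips with 3 to 60 N. Pads are 15 mm wide; open, the fingers measure 128 mm over their backs; the gripper's body (75 mm by 188 mm) begins 65 mm behind the grasp point.
Start: joints at [1.095, 0.13, 1.488, -0, 1.523, -0.085], TCP at [0.229, 0.555, 0.189] pointing down, gripper open.
Joint ranges: [-2.96, 2.96], [-0.89, 2.26], [0.02, 2.5], [-1.34, 4.48], [0, 2.73], [-2.66, 2.66]. Speed limits (rad/s): [2.39, 2.39, 2.79, 3.14, 3.14, 3.14].

### API

Orientations are given as a rotation vector (axis times angle).
In Python, from plant import monitor, optics, robot gives the robot as it stands.
- The arm moves only by the shell command python3 -m inch 'ROWS' [OPENING] [FORCE]. ROWS is JSON, a list that holds one entry, the list of rows, each a list of 6 numbers: the shift along the tool's x, y, z in mm, then the turn, a rotation vector about the tool's x, y, z in rad. A call has 1 to 8 rows; each row shifts and turns the commanded pose from where the row before left it, along the tool's axes as they then stand; what a row does not reach is not made up. A row lasts 1/8 s, in which the tool goes at most 62.5 mm and 10.7 degrees, less where a joint would pass 70% of its speed; a pose out of reach is approached as far as the arm can. A call is refused whole if a number of a shift passes 62.5 or a number of a turn 0.188, either way. A call with a gripper value outside its range is refused whole. OPENING is the finger opening in mm, from 0 to 93, set as the call begins (- or left out, the last holds). The fingers move at their own pace and stop on an object; FORCE is the grip in N (left out, the last holds). Time passes only in rows, so rows that do not move let the fingers close. It gives the time, the measured TCP pose, the force and the opening at its end, in the units of the state.
- monitor.read_state(): the state, without advancing time (a new reading comes with each control period).
- optics.read_camera(name): name is "scene" or "top" or "wrist"; returns a dict with "image" (420x560x3 uint8, blue, green, red), "fx", "fy", "cx", "cy" (pixels), "rvec" (rotation vector, rad) and "tvec" (3), from world to camera coordinates, as OpenCV has them. Camera axes: x right, y down, z forward; pixel columns grow to the right and rows downward; lengths in m; the calibration is good to about 2 mm. A picture is of the moment at which its call begins. There is no depth.
- robot.close_job(): hands the job in, once; it reports no verdict.
The state is a dict: "t": time; "q": joint angles; "dq": joint speeds; "joint_torque": joint torques, N m; "tool_pos": TCP position; "orientation": TCP orientation; "force": force on the tool from outside, world axes, zero at the start; "wrist_torque": the same for the moment, N m; "opening": finger opening in m.
Only numpy, scipy, OpenCV 4.12 (cv2) and the standard library are available. Lean on these libraries where they do the work, as an engineer would, in place of code of your own. Each camera call takes 0.05 s, during which the arm holds its last target.

### The job

The carrier wheel of the tube rotator has been slipped back into its drive but not all the way: push it fully home against its stop, then lock it with the R-clip from the holder block. Push the clip's straight leg through the cross-hole in the end of the axle, with the bent leg riding over the axle, until the bent leg has snapped round it and the clip's shoulder is down on the axle; let go of it there. Do not knock over or shove aside the other things on the bench.

Things in the scene. Friction and masses are not known exactly. Their poses are not given: they have to be found in the camera images.
- rotator: Tube rotator's drive stand, fixed: base plate 100 x 104 mm, white housing 64 x 60 mm with a horizontal bearing of radius 22 mm, its axis along this frame's y, 120 mm above the bench. A steel collar (radius 17 mm) ends 40 mm from the middle on each side. Origin on the bench under the bearing's middle; z up, x level and square to the axle.
- axle (a joint): How far the wheel with its axle is pulled out of the drive, m: 0 = home against a hard stop, up to 0.030 = pulled out towards the stand's +y. Slides with 3 N of friction plus some damping (15 N s/m), stays where left. Push the knob (wheel side) towards -y. Pulled out by over 10 mm, the cross-hole is hidden in the collar.
- drive (a joint): Turn of the drive and axle about the stand's y axis, rad. The cross-hole leans (0.53 + this value) rad from vertical, its upper mouth leaning to the stand's -x (back towards the robot and to its right). Stiff to turn (0.6 N m); no need to turn it.
- cross_hole (a point): Centre of the cross-hole, on the axis of the 24 mm diameter axle, near its plain end. The hole is 8 mm across, right through. y = along the axle, towards the wheel; z = along the hole, out of its upper mouth, 20 to 40 degrees from vertical; x square to both. With the axle home it is 9 mm outside the collar's face and 13 mm from the axle's end. Moves with the axle.
- push_knob (a point): Middle of the outer end face of the grey hub knob (30 mm diameter, 11 mm long) on the white carrier wheel (80 mm diameter). The face looks along this frame's y; axes as cross_hole. It lies 113 mm along y from the cross-hole's centre.
- clip_block: Grey plastic holder block, fixed, 62 x 46 x 48 mm high (foot 74 x 58 mm), with one upright slot in its top in which the clip starts parked, upright, tab up, its shoulder on the block's top, frames parallel. Origin at the centre of the underside; z up.
- r_clip: The R-clip, 65 g: straight leg and springy bent leg (5 mm wire) under a black head. Origin: the point of the straight leg's centre line that comes to the cross-hole's centre when seated. z = along the leg towards the tab, y = normal to the clip's plane, x = towards the bent leg. Parked, origin 35.5 mm above the bench. Bent leg may go on either side of the axle.
- clip_tab (a point): Middle of the clip's grip tab, 50 mm along z from the clip's origin, same axes: black tab 20 mm wide (x), 10 mm thick (y), 30 mm long (z). Below it the head, 28 x 10 mm (x from -8 to 20 mm), at z = 22 to 36 mm, and a round shoulder, 12 mm diameter, down to z = 12.5 mm, which meets the axle when seated (all z from the clip's origin).
- clip_tip (a point): Rounded tip of the straight leg, 28 mm below the clip's origin along its z. Same axes as the clip.
- clip_bow (a joint): Deflection of the bent leg away from the straight one, rad; near 0 at rest and when seated. Its throat (gap 9 mm to the leg's centre line, 12 mm below the clip's origin) opens about 0.07 as it rides over the axle (3 N m per rad), for 2 to 8 N of push, then springs back. Its flared tip is 23 mm below the origin, up to 20 mm out in x.
- staining_jar: Bystander, loose: lidded glass jar, 55 mm across, 114 mm tall. Origin at the centre of its underside, z up.
- beaker: Bystander, loose: small glass beaker, 52 mm across, 65 mm tall. Origin at the centre of its underside, z up.
- wash_bottle: Bystander, loose: white squeeze bottle with a bent spout, 66x93 mm, 182 mm tall. Origin at the centre of its underside, z up.
- oil_bottle: Bystander, loose: small white bottle with a cone spout, 38 mm across, 98 mm tall. Origin at the centre of its underside, z up.
- cassette_b1: Bystander, loose: flat embedding cassette with a wax block, 40x28x11 mm. Origin at the centre of its underside, z up.
- mould_stack_0: Bystander, loose: stack of small steel moulds, 30x39x22 mm. Origin at the centre of its underside, z up.
- forceps_curved: Bystander, loose: steel forceps lying flat, 14x126x11 mm. Origin at the centre of its underside, z up.
Mind the look-alikes: they are no part of the job. Leave any purple look-alike of the rotator alone.

How it is judged:
By the outcome, as a careful person would: the job done as asked, in the order asked, and still so for the second after the job is handed in, with the robot touching nothing.
It also fails if it takes over 62 s, if anything falls off the work surface, if the arm or the gripper's body presses on something with over 40 N, if the wrist force passes 120 N, or if a joint passes its speed limit or range.

## Working session

There is one attempt and no reset: what is moved stays moved. The work goes in short steps, Python scripts to look and compute and a shell command to move; the robot and the scene stay as the last step left them, time stands still between calls to the robot, and variables do not carry over. Pictures are saved under pics/ and viewed, and the job is handed in when it is done.

```bash
ls; mkdir -p pics
python3 - <<'E'
from plant import monitor, optics, robot
import cv2
print(monitor.read_state()); print(robot.tip_extent)
for n in ["scene","top","wrist"]:
    c=optics.read_camera(n); cv2.imwrite(f"pics/{n}0.png",c["image"])
    print(n,c["fx"],c["fy"],c["cx"],c["cy"],c["rvec"],c["tvec"])
E
```

```text
pics
{'t': 0.0, 'q': array([ 1.09457474e+00,  1.31158644e-01,  1.48926517e+00, -3.62193452e-05,
        1.52302622e+00, -8.54456622e-02]), 'dq': array([-0.00057958, -0.0003851 ,  0.00102788, -0.00196359,  0.00142386,
        0.00128538]), 'joint_torque': array([-8.49316857e-04, -5.59839821e+01, -4.91753769e+01,  7.68135488e-02,
        3.55175254e-02, -2.23216875e-04]), 'tool_pos': array([0.22827146, 0.55419763, 0.18819678]), 'orientation': array([-1.55076947,  0.3070145 , -0.30625635]), 'force': array([ 0.06392145,  0.57707827, -0.37278123]), 'wrist_torque': array([ 0.00744799, -0.01550428, -0.02570127]), 'opening': 0.09299440647534844}
0.008
scene 403.46237434703954 403.46237434703954 287.07264380352075 214.12977339232995 [ 2.16402575 -1.15080421  0.42702664] [-0.40545411  0.38249429  0.70784813]
top 432.32410505897747 432.32410505897747 272.2036459590585 208.46205011685544 [ 2.21458014 -1.9615657   0.23379122] [-0.15648403  0.55795324  1.07915157]
wrist 338.32938600260553 338.32938600260553 277.0156048290001 210.99521342524818 [-2.43817914 -1.6339326  -0.19449912] [-0.59986686 -0.02644801  0.38988391]
```

View pics/scene0.png

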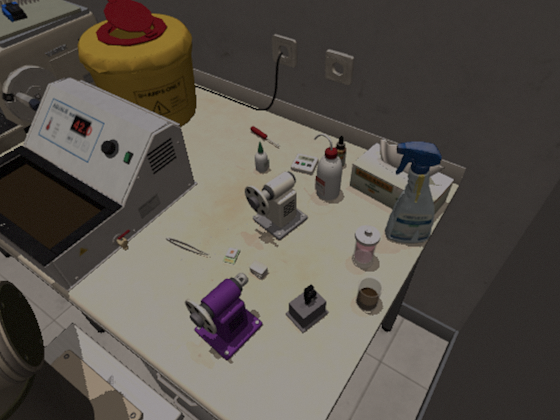

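View pics/top0.png

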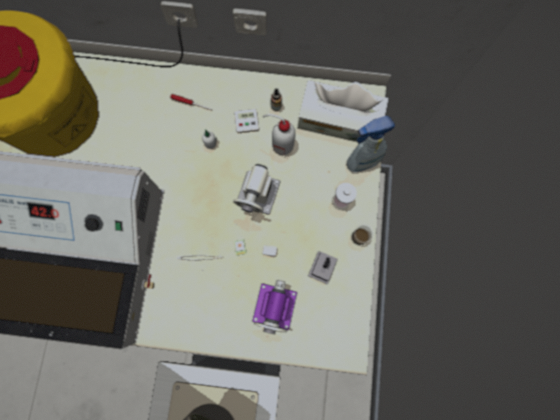

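View pics/wrist0.png

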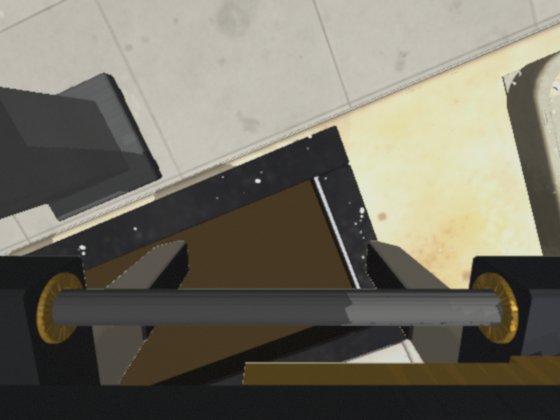

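```bash
cat > h.py <<'E'
import numpy as np, cv2
from scipy.spatial.transform import Rotation as R
from plant import monitor, optics, robot
def cam(n):
    c=optics.read_camera(n); c["R"]=R.from_rotvec(c["rvec"]).as_matrix(); c["t"]=np.array(c["tvec"]).ravel()
    c["K"]=np.array([[c["fx"],0,c["cx"]],[0,c["fy"],c["cy"]],[0,0,1]]); return c
def ray(c,u,v):
    d=c["R"].T@np.linalg.solve(c["K"],[u,v,1.]); return -c["R"].T@c["t"], d/np.linalg.norm(d)
def onz(c,u,v,z):
    o,d=ray(c,u,v); return o+d*(z-o[2])/d[2]
def proj(c,p):
    q=c["R"]@np.asarray(p,float)+c["t"]; q=c["K"]@q; return q[:2]/q[2]
def tri(rs):
    A=np.zeros((3,3));b=np.zeros(3)
    for o,d in rs:
        P=np.eye(3)-np.outer(d,d);A+=P;b+=P@o
    p=np.linalg.solve(A,b); return p,[np.linalg.norm((np.eye(3)-np.outer(d,d))@(p-o)) for o,d in rs]
def crop(c,n,x0,y0,w,h,s):
    cv2.imwrite(n,cv2.resize(c["image"][y0:y0+h,x0:x0+w],None,fx=s,fy=s,interpolation=cv2.INTER_CUBIC))
E
python3 - <<'E'
from h import *
s=cam("scene");t=cam("top")
crop(s,"pics/s_rot.png",230,150,100,100,7);crop(s,"pics/s_blk.png",270,270,80,70,8)
crop(t,"pics/t_rot.png",220,150,80,75,8);crop(t,"pics/t_blk.png",295,240,60,50,10)
for n,u,v in [("stand",260,192),("block",323,267),("purple",275,306),("jar",345,197),("beaker",361,236),("wash",283,140),("oil",209,140),("cas",240,246),("mould",270,251),("forc",201,258)]:
    print(n,onz(t,u,v,0.02).round(3))
print(-s["R"].T@s["t"],-t["R"].T@t["t"])
E
```

```text
stand [ 0.626 -0.047  0.02 ]
block [ 0.44  -0.241  0.02 ]
purple [ 0.324 -0.126  0.02 ]
jar [ 0.641 -0.283  0.02 ]
beaker [ 0.536 -0.336  0.02 ]
wash [ 0.788 -0.093  0.02 ]
oil [0.762 0.117 0.02 ]
cas [ 0.47  -0.013  0.02 ]
mould [ 0.466 -0.095  0.02 ]
forc [0.425 0.086 0.02 ]
[ 0.07586565 -0.4517152   0.77584901] [ 0.30812122 -0.11753742  1.17966667]
```

View pics/s_rot.png

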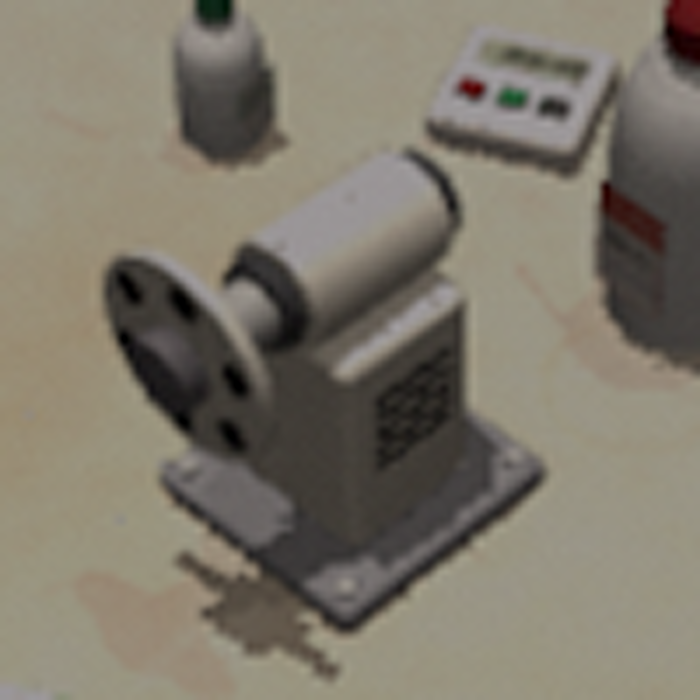

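View pics/t_rot.png

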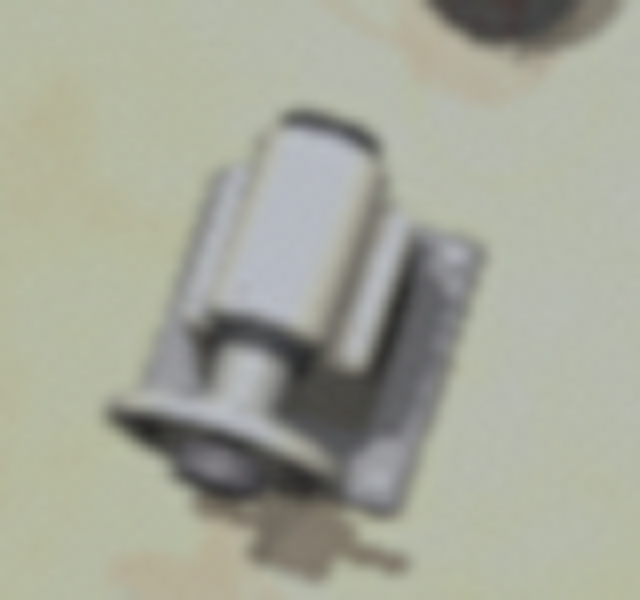

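View pics/s_blk.png

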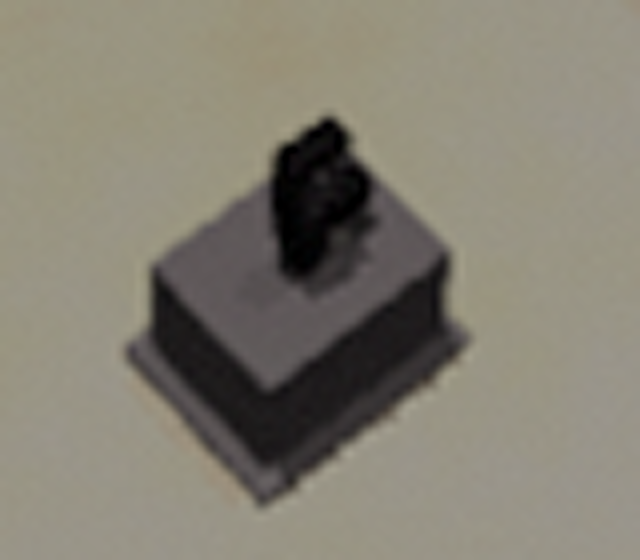

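View pics/t_blk.png

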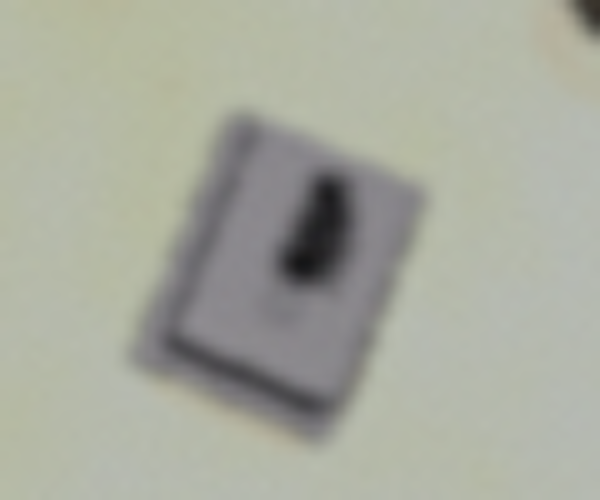

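Run:
```python
from h import *
np.set_printoptions(precision=4,suppress=True)
s=monitor.read_state(); A=R.from_rotvec(s["orientation"]).as_matrix(); print(s["t"]);print("tool axes cols\n",A)
w=cam("wrist"); C=-w["R"].T@w["t"]; print("cam in tool",A.T@(C-s["tool_pos"]),"cam axes in tool (cols)\n",A.T@w["R"].T)
t=cam("top"); sc=cam("scene")
# stand plate corners (crop px/8 + offset) top
def T(u,v):return (220+u/8,150+v/8)
def S(u,v):return (230+u/7,150+v/7)
for n,a,z in [("TR",T(484,240),.008),("BR",T(398,512),.008),]:
    print("top",n,onz(t,*a,z))
for n,a,z in [("L",S(165,480),.008),("B",S(345,625),.008),("R",S(543,472),.008)]:
    print("scene",n,onz(sc,*a,z))
def TB(u,v):return (295+u/10,240+v/10)
def SB(u,v):return (270+u/8,270+v/8)
for n,a in [("a",(250,118)),("b",(424,190)),("c",(335,408)),("d",(175,335))]: print("blk top",n,onz(t,*TB(*a),.048))
for n,a in [("l",(155,268)),("n",(268,385)),("r",(447,262))]: print("blk sc",n,onz(sc,*SB(*a),.048))
# knob
print("knob tri",tri([ray(t,*T(225,480)),ray(sc,*S(158,365))]))
```

```text
0.25
tool axes cols
 [[ 0.9246 -0.0004  0.3809]
 [-0.3809 -0.0008  0.9246]
 [-0.0001 -1.     -0.0009]]
cam in tool [-0.0672 -0.1956  0.0008] cam axes in tool (cols)
 [[-0.0006  0.9714  0.2376]
 [ 0.0002 -0.2376  0.9714]
 [ 1.      0.0006 -0.0001]]
top TR [ 0.6716 -0.0998  0.008 ]
top BR [ 0.57   -0.0816  0.008 ]
scene L [0.585  0.0113 0.008 ]
scene B [ 0.5662 -0.0819  0.008 ]
scene R [ 0.6644 -0.1011  0.008 ]
blk top a [ 0.4759 -0.2264  0.048 ]
blk top b [ 0.4626 -0.2734  0.048 ]
blk top c [ 0.4035 -0.2554  0.048 ]
blk top d [ 0.4172 -0.2124  0.048 ]
blk sc l [ 0.4158 -0.2137  0.048 ]
blk sc n [ 0.4045 -0.255   0.048 ]
blk sc r [ 0.4584 -0.2742  0.048 ]
knob tri (array([ 0.5459, -0.0291,  0.1262]), [np.float64(0.0017080714029284844), np.float64(0.0017080714029284372)])
```

```bash
cat >> h.py <<'E'
def st():
    s=monitor.read_state(); s["A"]=R.from_rotvec(s["orientation"]).as_matrix(); return s
def togo(p,Rt=None):
    s=st(); print("t %.2f tcp"%s["t"],s["tool_pos"].round(4),"shift mm",(s["A"].T@(np.asarray(p)-s["tool_pos"])*1e3).round(1))
    if Rt is not None:
        print("turn (tool)",R.from_matrix(s["A"].T@Rt).as_rotvec().round(4)," shift in target axes",(Rt.T@(np.asarray(p)-s["tool_pos"])*1e3).round(1))
def down(yawx):  # tool x at yaw (rad), y down
    x=np.array([np.cos(yawx),np.sin(yawx),0]);y=np.array([0,0,-1.]);return np.c_[x,y,np.cross(x,y)]
E
python3 - <<'E'
from h import *
t=cam("top");sc=cam("scene")
for n,u,v,z in [("bath front R top",137,257,.12),("bath panel",140,165,.25),("bathcorner low",160,190,0)]: print(n,onz(t,u,v,z).round(3))
print(tri([ray(t,139,167),ray(sc,152,93)]),tri([ray(t,137,257),ray(sc,100,185)]))
togo([0.48,-0.02,0.25],down(-0.187))
E
```

```text
bath front R top [0.398 0.225 0.12 ]
bath panel [0.593 0.216 0.25 ]
bathcorner low [0.603 0.236 0.   ]
(array([0.54963252, 0.19924169, 0.32731674]), [np.float64(0.017954956351844045), np.float64(0.017954956351844208)]) (array([0.37288611, 0.20841051, 0.20006785]), [np.float64(0.020741367237237955), np.float64(0.02074136723723786)])
t 0.50 tcp [0.2285 0.5548 0.1892] shift mm [ 451.5  -60.8 -435.6]
turn (tool) [ 1.000e-04 -2.038e-01 -0.000e+00]  shift in target axes [ 354.   -60.8 -518. ]
```

```bash
python3 -m inch '[[[0,-50,0,0,0,0],[30,-10,-42,0,0,0],[30,0,-42,0,0,0],[30,0,-42,0,0,0],[30,0,-42,0,0,0],[30,0,-42,0,0,0],[33,0,-44,0,0,0]]]' 0 20; python3 -m inch '[[[45,0,-30,0,0,0],[45,0,-30,0,0,0],[45,0,-30,0,0,0],[45,0,-30,0,0,0],[45,0,-30,0,0,0],[43,0,-31,0,0,0],[0,0,0,0,-0.102,0],[0,0,0,0,-0.102,0]]]'
python3 - <<'E'
from h import *
togo([0.48,-0.02,0.25],down(-0.187))
w=cam("wrist");cv2.imwrite("pics/w1.png",w["image"])
E
```

```text
t: 1.38
tool_pos: [0.3011, 0.2488, 0.2494]
orientation: [-1.548, 0.305, -0.307]
force: [0.5, 0.2, 0.4]
opening: 0.0274
t: 2.38
tool_pos: [0.48, -0.0201, 0.249]
orientation: [-1.566, 0.146, -0.145]
force: [-0.6, -0.8, 0.4]
opening: 0.0008
t 2.38 tcp [ 0.48   -0.0201  0.249 ] shift mm [ 0.  -1.   0.1]
turn (tool) [-0.      0.0017 -0.0005]  shift in target axes [ 0.  -1.   0.1]
```

View pics/w1.png

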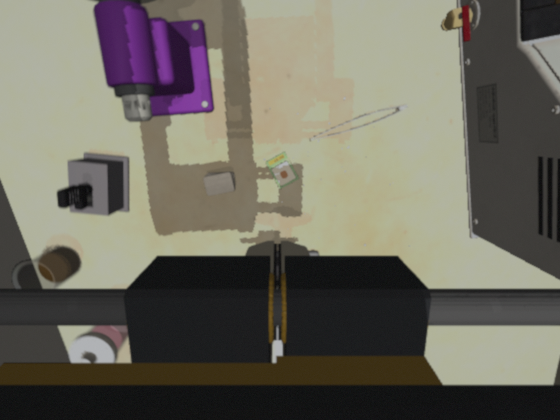

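```bash
python3 -m inch '[[[0,60,0,0,0,0],[0,50,0,0,0,0],[0,20,0,0,0,0],[20,0,0,0,0,0],[20,0,0,0,0,0],[8,0,0,0,0,0]]]' 0 20
python3 - <<'E'
from h import *
s=cam("scene");crop(s,"pics/s2.png",210,140,120,100,6)
print(st()["force"])
E
```

```text
t: 3.18
tool_pos: [0.5277, -0.0282, 0.1193]
orientation: [-1.566, 0.147, -0.148]
force: [-0.6, -1.0, -0.5]
opening: 0.0004
[-0.28161407  0.20098945 -0.00771502]
```

View pics/s2.png

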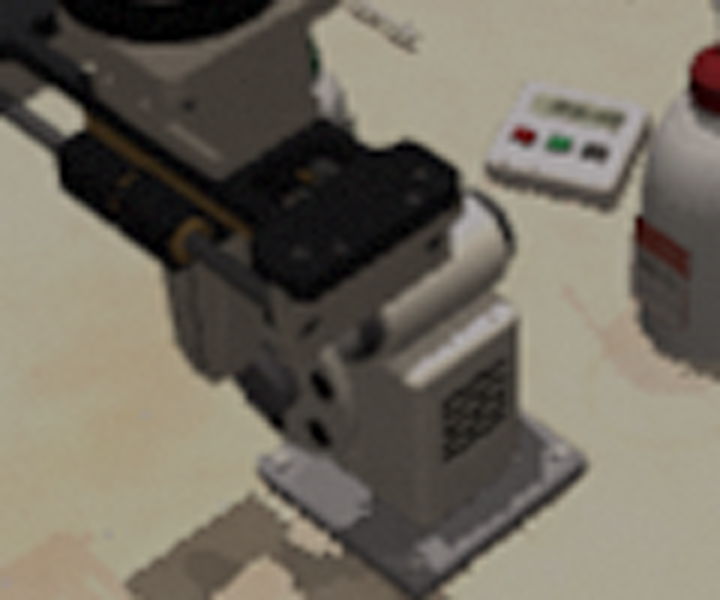

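```bash
python3 -m inch '[[[4,0,0,0,0,0],[4,0,0,0,0,0],[4,0,0,0,0,0],[3,0,0,0,0,0]]]'; python3 -m inch '[[[3,0,0,0,0,0],[3,0,0,0,0,0],[0,0,0,0,0,0]]]'
```

```text
t: 3.72
tool_pos: [0.5419, -0.031, 0.1194]
orientation: [-1.566, 0.147, -0.147]
force: [-0.2, 0.9, 1.1]
opening: 0.0004
t: 4.1
tool_pos: [0.5477, -0.0321, 0.1192]
orientation: [-1.566, 0.147, -0.147]
force: [-0.5, -0.6, -0.3]
opening: 0.0004
```

Run:
```python
from h import *
s=cam("scene");crop(s,"pics/s3.png",210,140,120,100,6)
t=cam("top");crop(t,"pics/t3.png",210,140,100,80,7)
```

```text
(no output)
```

View pics/s3.png

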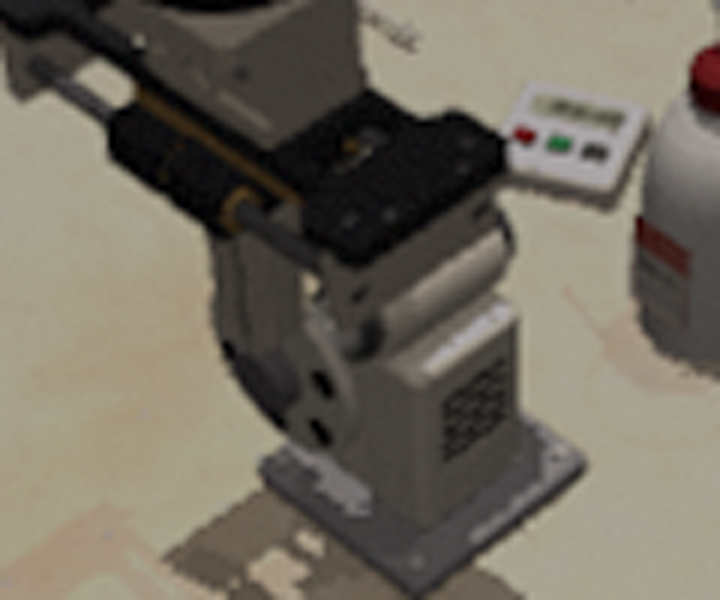

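View pics/t3.png

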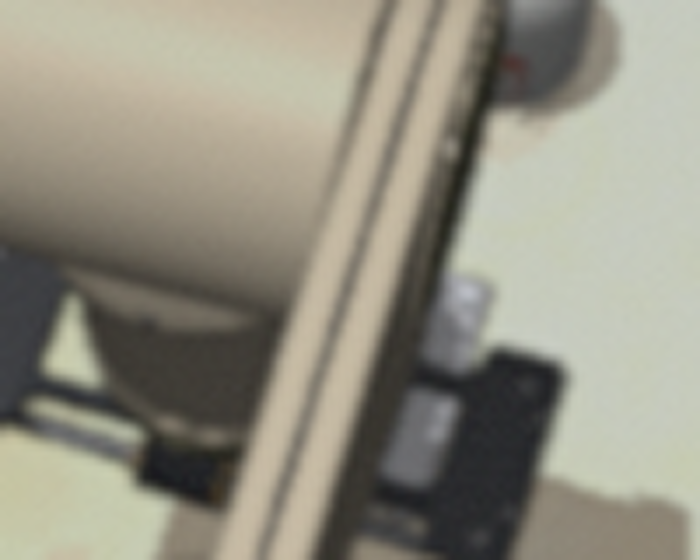

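Run:
```python
from h import *
s=cam("scene");a=st()
for d in ([0,.008,0],[0,0,0],[.0075,.008,0],[0,-.04,0],[0,-.076,0]):
    p=a["tool_pos"]+a["A"]@np.array(d); q=proj(s,p); print(d,q.round(1),((q-[210,140])*6).round(0))
for k in (0,.017):
    p=np.array([.625,-.045,.12])-np.array([.983,-.185,0])*(.064+k); print(k,p,((proj(s,p)-[210,140])*6).round(0))
```

```text
[0, 0.008, 0] [255.3 206.6] [272. 399.]
[0, 0, 0] [255.  204.1] [270. 385.]
[0.0075, 0.008, 0] [257.8 204.8] [287. 389.]
[0, -0.04, 0] [253.7 191.5] [262. 309.]
[0, -0.076, 0] [252.4 179.3] [255. 236.]
0 [ 0.562088 -0.03316   0.12    ] [296. 361.]
0.017 [ 0.545377 -0.030015  0.12    ] [262. 385.]
```

Run:
```python
from h import *
s=cam("scene");t=cam("top")
print(onz(s,252.6,202,.12),onz(s,253.5,202.7,.12))
c=np.array([.625,-.045,0]);u=np.array([.983,-.185,0]);x=np.array([.185,.983,0])
im0=cv2.imread("pics/scene0.png");im1=cv2.imread("pics/top0.png")
s0=cv2.resize(im0[150:250,230:330],None,fx=7,fy=7,interpolation=cv2.INTER_CUBIC);t0=cv2.resize(im1[150:225,220:300],None,fx=8,fy=8,interpolation=cv2.INTER_CUBIC)
for k,col in ((.075,(0,0,255)),(.064,(0,255,0))):
  for img,cc,o,f in ((s0,s,(230,150),7),(t0,t,(220,150),8)):
    def poly(al,r):
        a=np.linspace(0,2*np.pi,40); P=[c-u*al+np.array([0,0,.12])+r*(np.cos(q)*x+np.sin(q)*np.array([0,0,1])) for q in a]
        pts=np.array([(proj(cc,p)-o+.5)*f for p in P]).astype(int); cv2.polylines(img,[pts],True,col,1)
    poly(k,.015);poly(k-.011,.04)
for img,cc,o,f in ((s0,s,(230,150),7),(t0,t,(220,150),8)):
    P=[c+a*u*.052+b*x*.05+[0,0,.008] for a,b in ((1,1),(1,-1),(-1,-1),(-1,1))]
    cv2.polylines(img,[np.array([(proj(cc,p)-o+.5)*f for p in P]).astype(int)],True,(255,0,0),1)
h=np.zeros((700,640+20,3),np.uint8)
cv2.imwrite("pics/ov_s.png",s0);cv2.imwrite("pics/ov_t.png",t0)
```

```text
[ 0.54932326 -0.02390714  0.12      ] [ 0.54870728 -0.0269401   0.12      ]
```

View pics/ov_s.png

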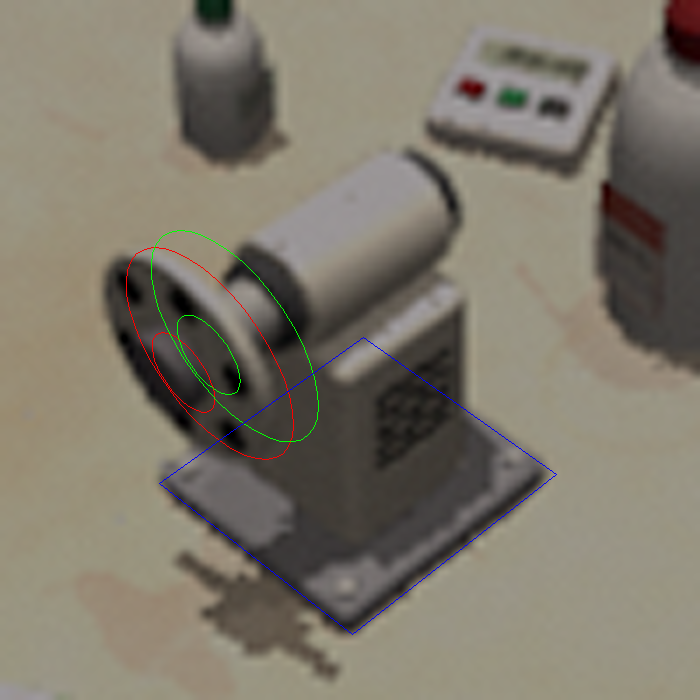

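View pics/ov_t.png

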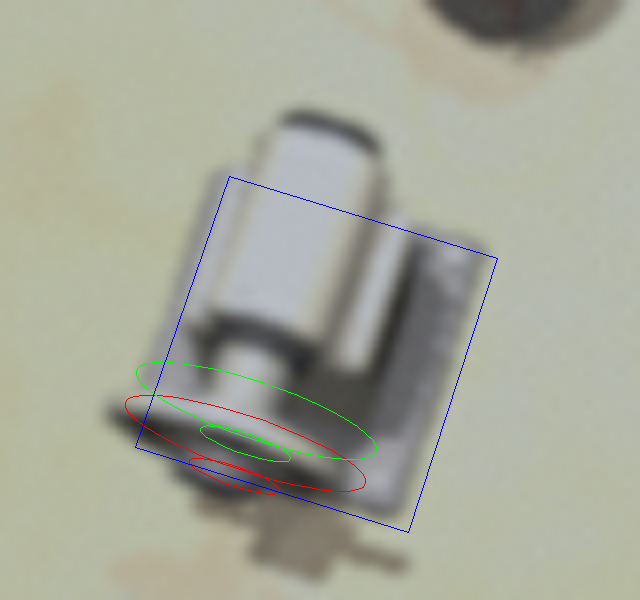

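Run:
```python
from h import *
im=cv2.imread("pics/scene0.png")[170:230,235:285]
a=cv2.resize(im,(500,600),interpolation=cv2.INTER_CUBIC)
b=cv2.resize(cam("scene")["image"][170:230,235:285],(500,600),interpolation=cv2.INTER_CUBIC)
o=np.hstack([a,b]);o=cv2.resize(o,(800,480));cv2.imwrite("pics/cmp.png",np.clip(o.astype(float)*1.6,0,255).astype(np.uint8))
```

```text
(no output)
```

View pics/cmp.png

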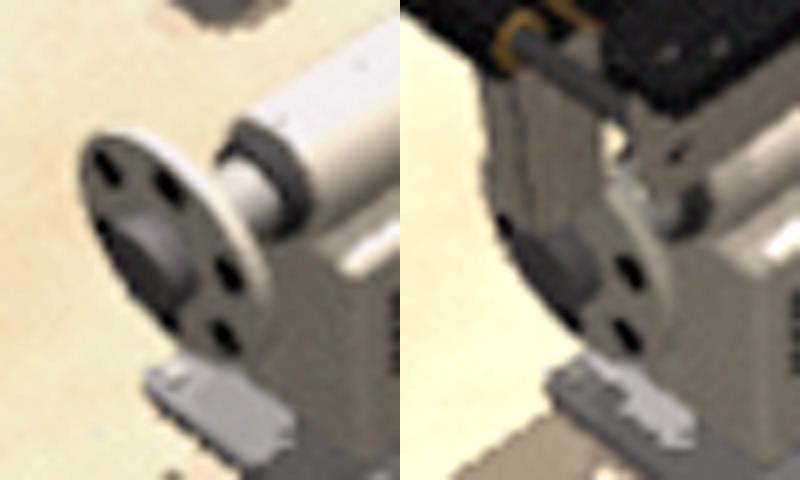

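Run:
```python
from h import *
w=cam("wrist");cv2.imwrite("pics/w4.png",np.clip(w["image"].astype(float)*1.5,0,255).astype(np.uint8))
a=st()
for d in ([0,.008,0],[0,0,0],[0,-.04,0]): print(proj(w,a["tool_pos"]+a["A"]@np.array(d)))
for al in (.064,.08): print(proj(w,np.array([.6255,-.0415,.12])-al*np.array([.983,-.185,0])))
```

```text
[275.21569708 237.49711682]
[275.14637679 241.62067066]
[274.70303148 267.99329879]
[283.46497574 263.98923338]
[283.57993939 239.28688451]
```

View pics/w4.png

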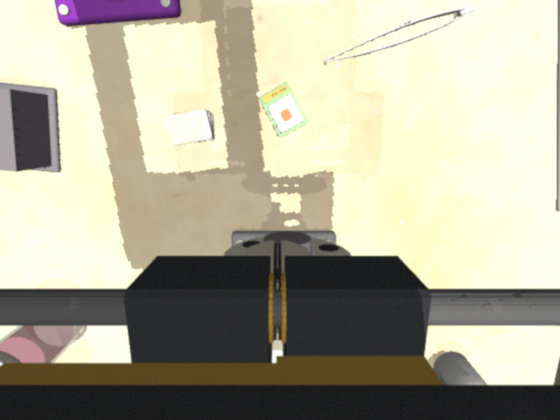

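Run:
```python
import cv2,numpy as np
i=cv2.imread("pics/w4.png")[220:270,220:350];cv2.imwrite("pics/w4z.png",cv2.resize(np.clip(i*1.0,0,255).astype(np.uint8),None,fx=6,fy=6,interpolation=cv2.INTER_CUBIC))
```

```text
(no output)
```

View pics/w4z.png

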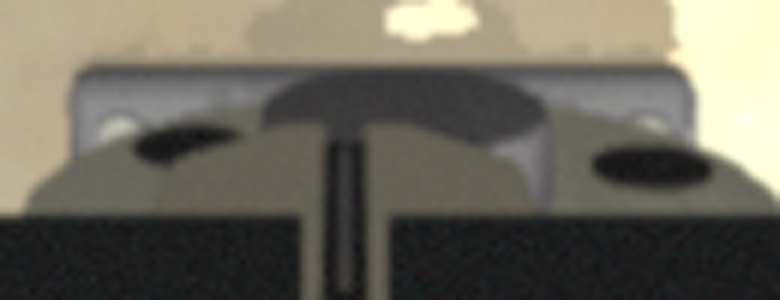

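Run:
```python
from h import *
w=cam("wrist")
for z in (.095,.105): print(z,onz(w,287.5,231.7,z), onz(w,287.5,220+73/6,z))
for z in (.0,.008): print("plate front edge",z,onz(w,277,231.5,z))
print("edges knob at .12", onz(w,220+263/6,238,.12),onz(w,220+549/6,238,.12))
print("rim L/R holes", onz(w,220+188/6,220+148/6,.15), onz(w,220+652/6,220+167/6,.15))
print(st()["force"],st()["tool_pos"])
```

```text
0.095 [ 0.55035741 -0.02415938  0.095     ] [ 0.55068345 -0.02421832  0.095     ]
0.105 [ 0.54724583 -0.02390158  0.105     ] [ 0.54755705 -0.02395784  0.105     ]
plate front edge 0.0 [ 0.5778275 -0.036606   0.       ]
plate front edge 0.008 [ 0.57539134 -0.03614571  0.008     ]
edges knob at .12 [ 0.54384762 -0.03828565  0.12      ] [ 0.54918222 -0.00996278  0.12      ]
rim L/R holes [ 0.5366582  -0.04225155  0.15      ] [ 0.54571983 -0.00344213  0.15      ]
[ 0.15487226  0.12323377 -0.18571335] [ 0.54759581 -0.03204872  0.1192421 ]
```

Run:
```python
import cv2,numpy as np
i=cv2.imread("pics/wrist0.png")[200:400,40:520];cv2.imwrite("pics/w0z.png",cv2.resize(np.clip(i*1.7,0,255).astype(np.uint8),(780,325),interpolation=cv2.INTER_CUBIC))
```

```text
(no output)
```

View pics/w0z.png

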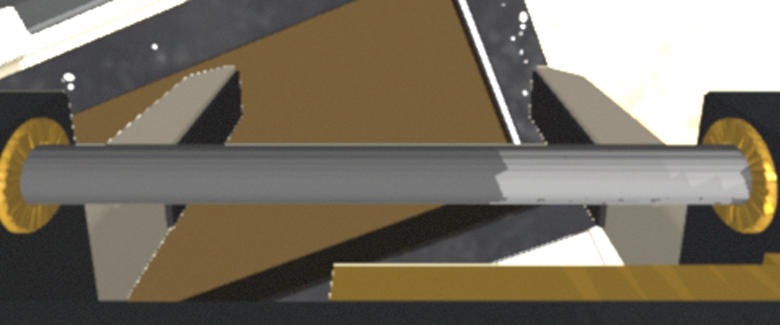

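```bash
python3 -m inch '[[[-18,0,4,0,0,0],[-18,0,4,0,0,0],[0,17,0,0,0,0],[0,17,0,0,0,0],[0,0,0,0,0,0]]]'
python3 - <<'E'
from h import *
w=cam("wrist");i=w["image"][200:300,180:370];cv2.imwrite("pics/w5z.png",cv2.resize(np.clip(i*1.5,0,255).astype(np.uint8),None,fx=4,fy=4,interpolation=cv2.INTER_CUBIC))
s=cam("scene");i=s["image"][160:230,220:290];cv2.imwrite("pics/s5.png",cv2.resize(np.clip(i*1.5,0,255).astype(np.uint8),None,fx=8,fy=8,interpolation=cv2.INTER_CUBIC))
E
```

```text
t: 5.12
tool_pos: [0.5122, -0.0175, 0.0825]
orientation: [-1.566, 0.15, -0.143]
force: [-0.7, 0.6, 0.5]
opening: 0.0004
```

View pics/w5z.png

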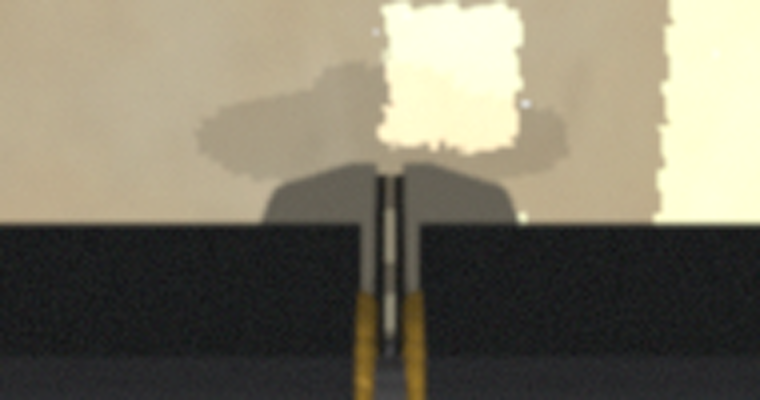

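View pics/s5.png

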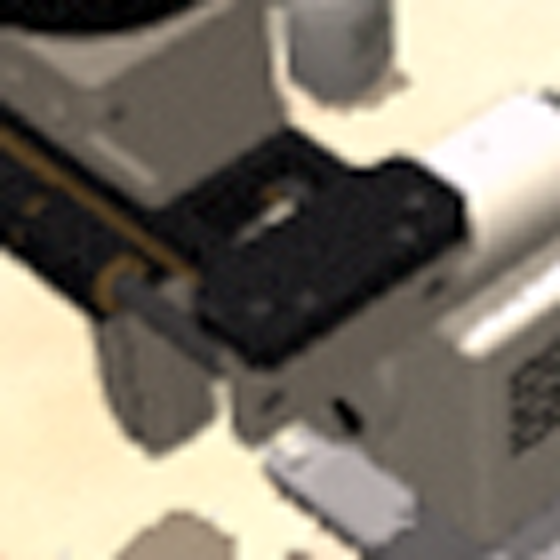

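Run:
```python
from h import *
s=cam("scene");a=st()
for d in ([0,.008,0],[0,-.02,0],[0,-.033,0],[0,-.1,0]): print(d,((proj(s,a["tool_pos"]+a["A"]@np.array(d))-[220,160])*8).round())
w=cam("wrist")
for d in ([0,.008,0],[0,-.02,0],[0,-.033,0],[0,-.1,0]): print(d,((proj(w,a["tool_pos"]+a["A"]@np.array(d))-[180,200])*4).round())
print((proj(s,[.547,-.024,.12])-[220,160])*8)
```

```text
[0, 0.008, 0] [180. 505.]
[0, -0.02, 0] [170. 440.]
[0, -0.033, 0] [166. 408.]
[0, -0.1, 0] [141. 235.]
[0, 0.008, 0] [381. 150.]
[0, -0.02, 0] [380. 214.]
[0, -0.033, 0] [379. 250.]
[0, -0.1, 0] [374. 571.]
[256.03250319 341.0824659 ]
```

```bash
python3 -m inch '[[[0,-17,0,0,0,0],[18,0,0,0,0,0],[4,0,0,0,0,0],[4,0,0,0,0,0],[4,0,0,0,0,0]]]';python3 -m inch '[[[4,0,0,0,0,0],[4,0,0,0,0,0]]]';python3 -m inch '[[[3,0,0,0,0,0],[3,0,0,0,0,0]]]'
python3 - <<'E'
from h import *
w=cam("wrist");i=w["image"][200:300,180:370];cv2.imwrite("pics/w6z.png",cv2.resize(np.clip(i*1.5,0,255).astype(np.uint8),None,fx=4,fy=4,interpolation=cv2.INTER_CUBIC))
s=cam("scene");i=s["image"][160:230,220:290];cv2.imwrite("pics/s6.png",cv2.resize(np.clip(i*1.5,0,255).astype(np.uint8),None,fx=8,fy=8,interpolation=cv2.INTER_CUBIC))
E
```

```text
t: 5.95
tool_pos: [0.5426, -0.0229, 0.1023]
orientation: [-1.566, 0.148, -0.145]
force: [-3.6, 0.7, 2.1]
opening: 0.0009
t: 6.2
tool_pos: [0.551, -0.0245, 0.1022]
orientation: [-1.566, 0.147, -0.146]
force: [-3.8, 0.2, 2.5]
opening: 0.0005
t: 6.45
tool_pos: [0.5571, -0.0257, 0.1022]
orientation: [-1.566, 0.147, -0.147]
force: [-3.5, 0.6, 2.7]
opening: 0.0003
```

View pics/w6z.png

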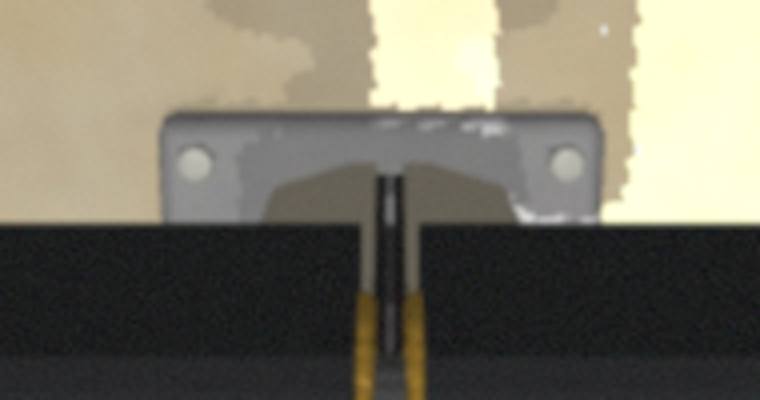

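View pics/s6.png

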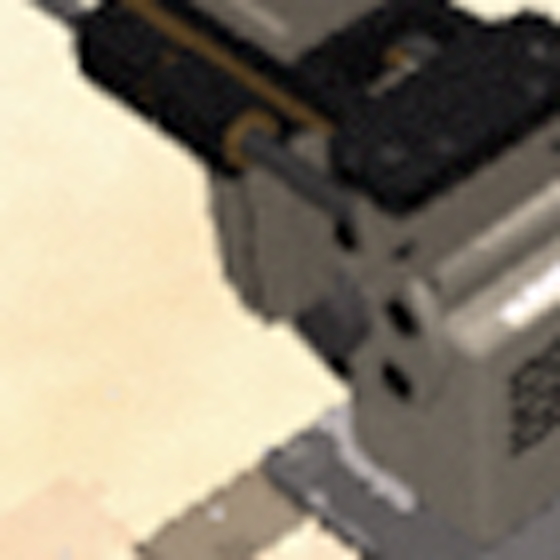

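```bash
python3 -m inch '[[[3,0,0,0,0,0],[2,0,0,0,0,0]]]';python3 -m inch '[[[2,0,0,0,0,0],[2,0,0,0,0,0]]]'
```

```text
t: 6.8
tool_pos: [0.558, -0.0258, 0.1016]
orientation: [-1.565, 0.153, -0.14]
force: [-25.6, 3.9, 16.6]
opening: 0.0008
t: 7.05
tool_pos: [0.5583, -0.0258, 0.1013]
orientation: [-1.565, 0.159, -0.133]
force: [-43.9, 7.7, 29.3]
opening: 0.0004
```

```bash
python3 -m inch '[[[-20,0,0,0,0,0],[-20,-10,0,0,0,0],[0,-50,0,0,0,0],[0,-50,0,0,0,0],[0,-35,-30,0,0,0],[-3,0,-50,0,0,0],[-3,0,-50,0,0,0],[-3,0,-50,0,0,0]]]' 45 20; python3 -m inch '[[[0,0,-50,0,0,0],[0,0,-10,0,0.1,0],[0,0,0,0,0,0]]]'
python3 - <<'E'
from h import *
togo([0.50,-.26,.24],down(-.288))
w=cam("wrist");cv2.imwrite("pics/w7.png",w["image"])
s=cam("scene");crop(s,"pics/s7.png",230,150,100,100,7)
t=cam("top");crop(t,"pics/t7.png",220,140,100,85,7)
E
```

```text
t: 8.05
tool_pos: [0.4842, -0.1968, 0.2476]
orientation: [-1.567, 0.145, -0.148]
force: [1.0, -1.3, 0.3]
opening: 0.0448
t: 8.43
tool_pos: [0.473, -0.2551, 0.2471]
orientation: [-1.559, 0.226, -0.227]
force: [0.7, -0.1, -0.7]
opening: 0.0448
t 8.43 tcp [ 0.473  -0.2551  0.2471] shift mm [27.2  7.1  3. ]
turn (tool) [ 0.0001 -0.0003  0.0005]  shift in target axes [27.3  7.1  3. ]
```

View pics/w7.png

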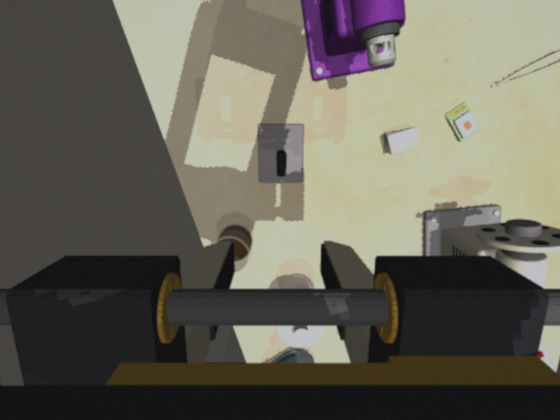

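View pics/s7.png

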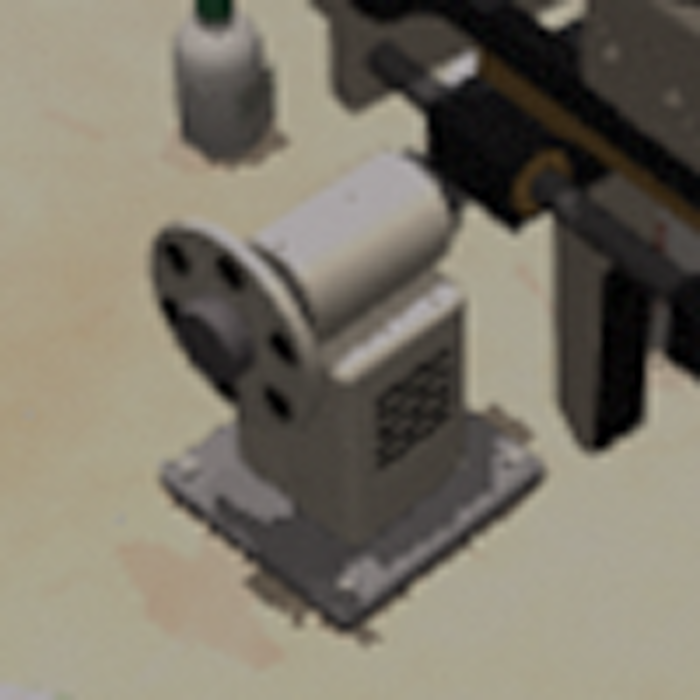

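View pics/t7.png

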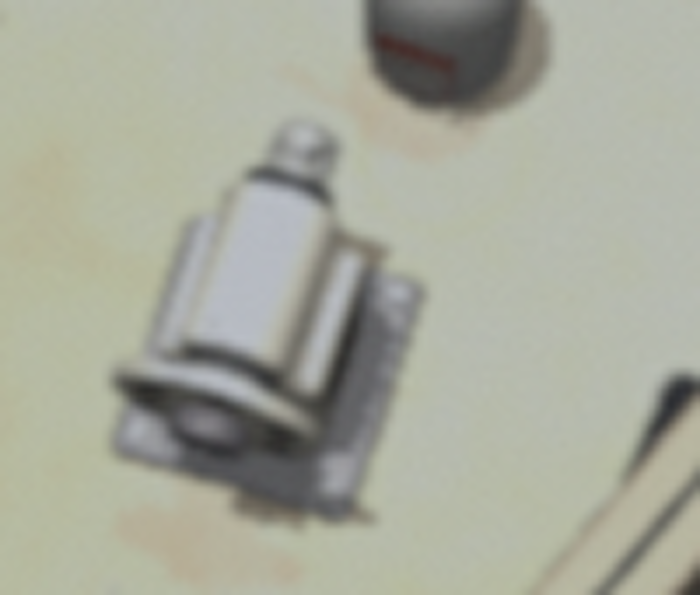

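Run:
```python
import cv2,numpy as np
i=cv2.imread("pics/w7.png")[110:200,240:320];cv2.imwrite("pics/w7z.png",cv2.resize(np.clip(i*1.5,0,255).astype(np.uint8),(533,600),interpolation=cv2.INTER_CUBIC))
```

```text
(no output)
```

View pics/w7z.png

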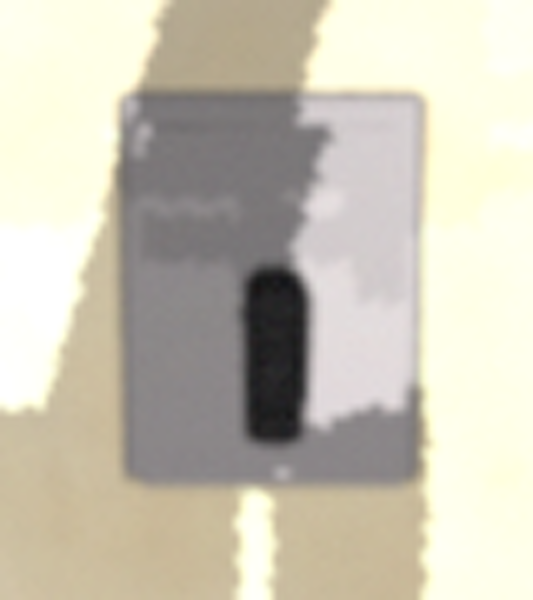

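Run:
```python
from h import *
w=cam("wrist"); a=st()
f=533/80
def P(u,v,z):
    p=onz(w,240+u/f,110+v/f,z); return p, (a["A"].T@(p-a["tool_pos"])*1e3).round(1)
for v in (265,440):
    for z in (.1005,.0705,.0575): print(v,z,*P(276,v,z))
for u in (245,307): print("side",u,*P(u,400,.1005))
for u,v in ((122,95),(424,95),(418,484),(126,484)): print("blk z.048",*P(u,v,.048),"z.006",P(u,v,.006)[1])
```

```text
265 0.1005 [ 0.43062461 -0.235388    0.1005    ] [-46.2 146.8   5.2]
265 0.0705 [ 0.4324991  -0.23553533  0.0705    ] [-44.4 176.8   5.6]
265 0.0575 [ 0.43331138 -0.23559917  0.0575    ] [-43.6 189.8   5.7]
440 0.1005 [ 0.45590671 -0.24267098  0.1005    ] [-19.9 146.8   5.3]
440 0.0705 [ 0.45999683 -0.24345656  0.0705    ] [-15.8 176.8   5.7]
440 0.0575 [ 0.46176921 -0.24379698  0.0575    ] [-14.  189.8   5.8]
side 245 [ 0.44872852 -0.24550204  0.1005    ] [-26.  146.8   0.5]
side 307 [ 0.45136265 -0.23646311  0.1005    ] [-26.  146.8  10. ]
blk z.048 [ 0.399267  -0.2528609  0.048    ] [-71.5 199.3 -20.4] z.006 [-71.9 241.3 -22.6]
blk z.048 [ 0.41360443 -0.20366446  0.048     ] [-71.5 199.3  30.9] z.006 [-72.  241.3  34.1]
blk z.048 [ 0.47758735 -0.22211645  0.048     ] [ -4.9 199.3  31.1] z.006 [  1.7 241.3  34.3]
blk z.048 [ 0.46315097 -0.27165503  0.048     ] [ -4.9 199.3 -20.5] z.006 [  1.8 241.3 -22.8]
```

Run:
```python
from h import *
s=cam("scene");a=st();w=cam("wrist")
for y in (.008,-.01,-.02,-.033):
  print(y,[((proj(s,a["tool_pos"]+a["A"]@np.array([x,y,z]))-[230,150])*7).round().tolist() for x,z in ((-.0075,.0225),(.0075,.0225),(-.0075,.04))], [proj(w,a["tool_pos"]+a["A"]@np.array([x,y,z])).round().tolist() for x,z in ((-.0075,.0225),(.0075,.0225),(-.0075,-.0225),(-.0075,.04))])
```

```text
0.008 [[590.0, 546.0], [634.0, 517.0], [543.0, 506.0]] [[311.0, 226.0], [311.0, 249.0], [240.0, 226.0], [339.0, 226.0]]
-0.01 [[592.0, 499.0], [638.0, 469.0], [545.0, 458.0]] [[314.0, 235.0], [314.0, 260.0], [236.0, 235.0], [345.0, 235.0]]
-0.02 [[594.0, 471.0], [640.0, 442.0], [546.0, 430.0]] [[316.0, 241.0], [316.0, 266.0], [234.0, 241.0], [348.0, 241.0]]
-0.033 [[596.0, 435.0], [642.0, 405.0], [547.0, 394.0]] [[319.0, 249.0], [318.0, 276.0], [231.0, 249.0], [354.0, 249.0]]
```

Run:
```python
import cv2,numpy as np
from h import *
i=cv2.imread("pics/w7.png")[220:370,190:390];cv2.imwrite("pics/w7f.png",cv2.resize(np.clip(i*1.6,0,255).astype(np.uint8),(800,600),interpolation=cv2.INTER_CUBIC))
s=cam("scene");i=s["image"][160:240,280:380];cv2.imwrite("pics/s7f.png",cv2.resize(np.clip(i*1.6,0,255).astype(np.uint8),(750,600),interpolation=cv2.INTER_CUBIC))
```

```text
(no output)
```

View pics/w7f.png

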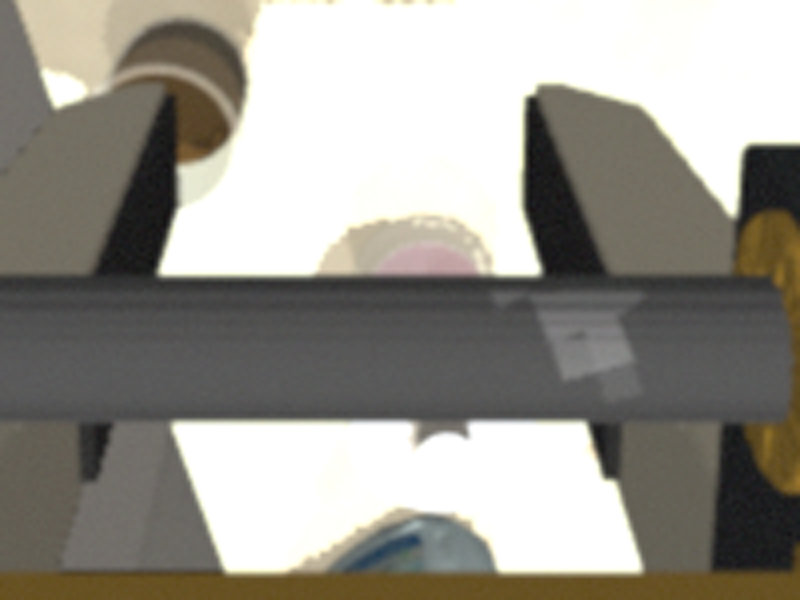

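View pics/s7f.png

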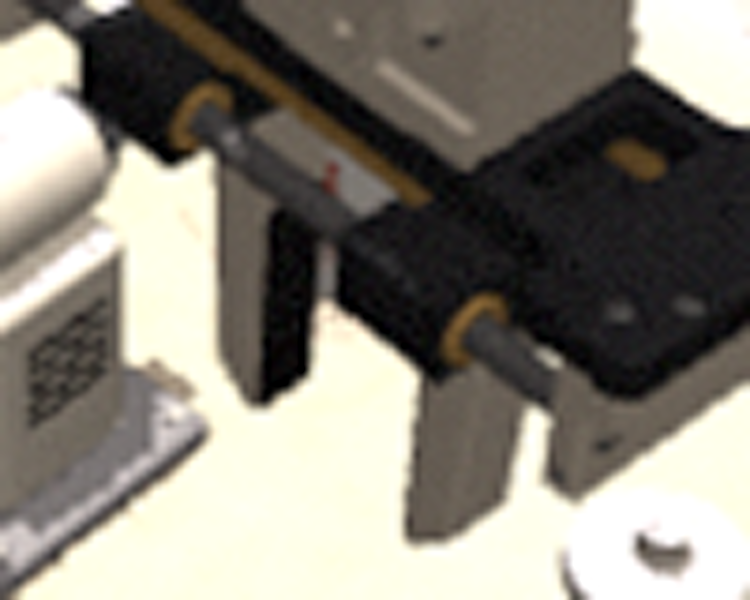

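```bash
python3 -m inch '[[[-35,0,5.5,0,0,0],[0,50,0,0,0,0],[0,50,0,0,0,0],[0,47,0,0,0,0],[0,0,0,0,0,0]]]' 45 20
python3 - <<'E'
from h import *
print(st()["tool_pos"])
w=cam("wrist");i=w["image"][190:340,190:390];cv2.imwrite("pics/w8.png",cv2.resize(np.clip(i*1.6,0,255).astype(np.uint8),(800,600),interpolation=cv2.INTER_CUBIC))
s=cam("scene");i=s["image"][250:340,270:370];cv2.imwrite("pics/s8.png",cv2.resize(np.clip(i*1.6,0,255).astype(np.uint8),(667,600),interpolation=cv2.INTER_CUBIC))
E
```

```text
t: 9.4
tool_pos: [0.4383, -0.2365, 0.0964]
orientation: [-1.556, 0.23, -0.219]
force: [-1.2, -0.8, 1.6]
opening: 0.0453
[ 0.43826745 -0.23650789  0.0963937 ]
```

View pics/w8.png

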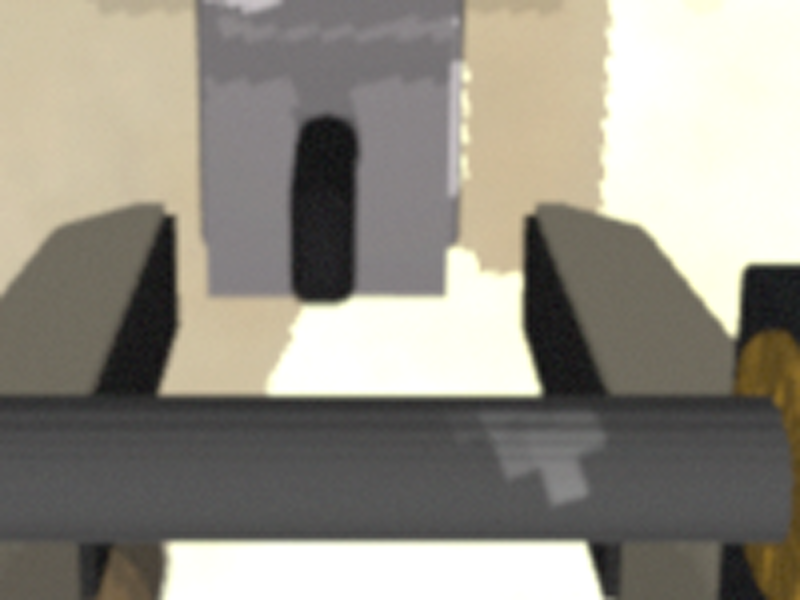

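View pics/s8.png

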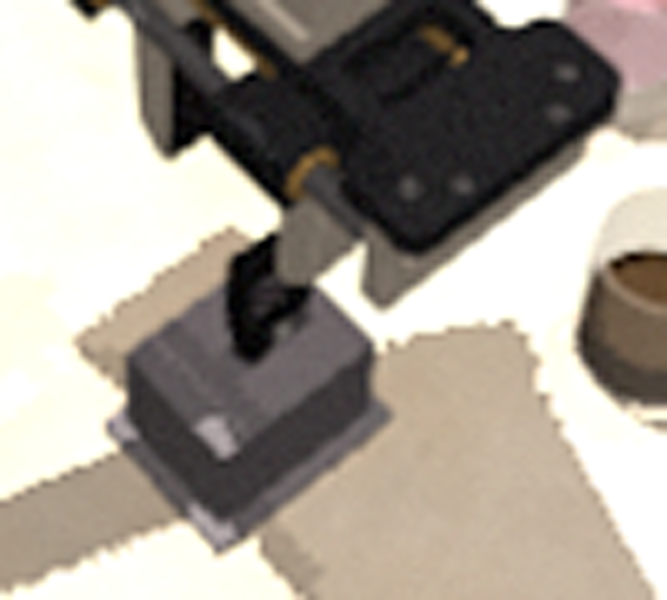

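```bash
python3 -m inch '[[[0,0,0,0,0,0],[0,0,0,0,0,0]]]'
python3 - <<'E'
from h import *
a=st();print(a["A"].round(3),a["q"].round(3))
w=cam("wrist");i=w["image"][190:340,190:390];cv2.imwrite("pics/w9.png",cv2.resize(np.clip(i*1.6,0,255).astype(np.uint8),(800,600),interpolation=cv2.INTER_CUBIC))
print((a["A"].T@(onz(w,271.2,255,.1005)-a["tool_pos"])*1e3))
E
```

```text
t: 9.75
tool_pos: [0.4424, -0.2397, 0.1025]
orientation: [-1.561, 0.223, -0.228]
force: [0.6, 0.6, -0.1]
opening: 0.0448
[[ 0.959  0.003  0.283]
 [-0.283 -0.002  0.959]
 [ 0.003 -1.    -0.001]] [-0.599 -0.078  1.861  0.     1.355 -1.883]
[ 9.315612    2.00780985 -2.64725447]
```

View pics/w9.png

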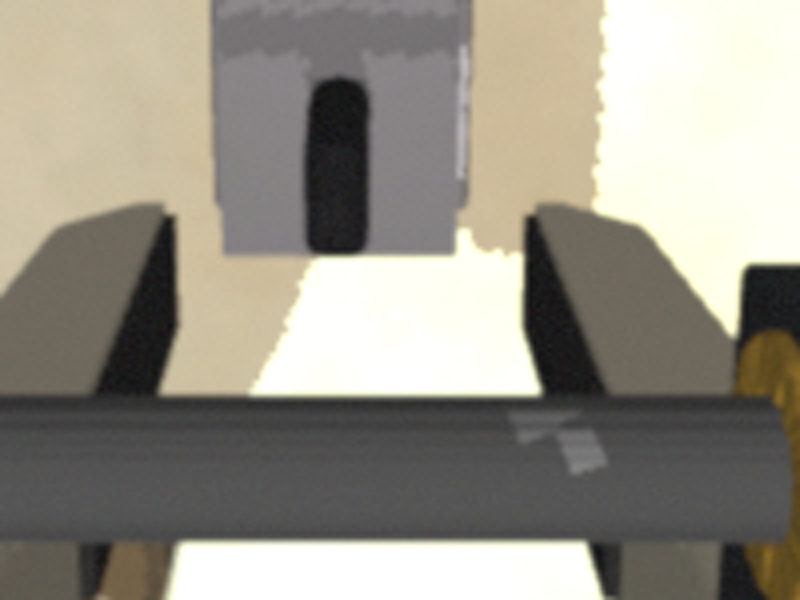

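Run:
```python
from h import *
a=st();w=cam("wrist")
for v in (80,250):
  for z in (.1005,.0705): print(v,z,(a["A"].T@(onz(w,190+337/4,190+v/4,z)-a["tool_pos"])*1e3).round(1))
print([(a["A"].T@(onz(w,190+350/4,240,.125)-a["tool_pos"])*1e3).round(1)])
# pad x extents: tip inner corner rows, at z= tip
for v in (212,325): print((a["A"].T@(onz(w,190+527/4,190+v/4,.1025+.027)-a["tool_pos"])*1e3).round(1))
```

```text
80 0.1005 [-19.6   1.5  -0.7]
80 0.0705 [-12.3  31.5  -1. ]
250 0.1005 [ 7.5  1.5 -0.7]
250 0.0705 [18.9 31.6 -1. ]
[array([ -8.9, -23. ,   1.2])]
[ -8.8 -27.5  24.4]
[  7.1 -27.5  24.9]
```

```bash
python3 -m inch '[[[-1.5,14,-2,0,0,0],[0,14,0,0,0,0],[0,14,0,0,0,0],[0,10,0,0,0,0],[0,5,0,0,0,0],[0,0,0,0,0,0],[0,0,0,0,0,0]]]' 45 20
python3 - <<'E'
from h import *
w=cam("wrist");i=w["image"][190:340,190:390];cv2.imwrite("pics/w10.png",cv2.resize(np.clip(i*1.6,0,255).astype(np.uint8),(800,600),interpolation=cv2.INTER_CUBIC))
s=cam("scene");i=s["image"][250:340,270:370];cv2.imwrite("pics/s10.png",cv2.resize(np.clip(i*1.6,0,255).astype(np.uint8),(667,600),interpolation=cv2.INTER_CUBIC))
E
```

```text
t: 10.72
tool_pos: [0.4395, -0.2406, 0.0438]
orientation: [-1.559, 0.224, -0.226]
force: [0.3, 0.5, 0.4]
opening: 0.0453
```

View pics/w10.png

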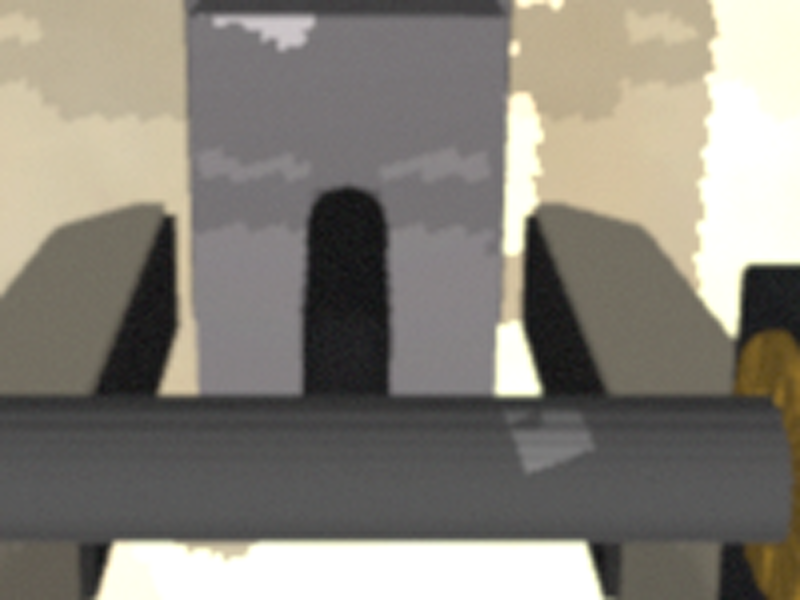

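View pics/s10.png

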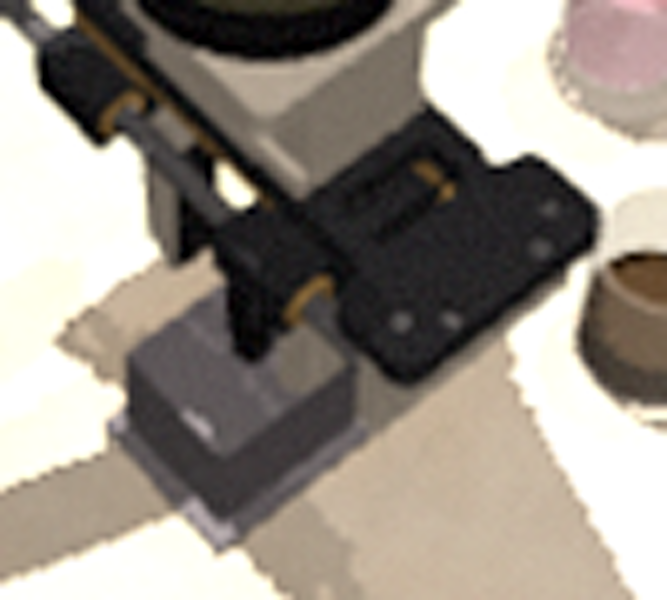

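```bash
python3 -m inch '[[[0,0,0,0,0,0],[0,0,0,0,0,0],[0,0,0,0,0,0],[0,0,0,0,0,0]]]' 0 40
python3 - <<'E'
from h import *
a=st();print(a["tool_pos"],a["orientation"],a["opening"],a["force"])
w=cam("wrist");i=w["image"][190:340,190:390];cv2.imwrite("pics/w11.png",cv2.resize(np.clip(i*1.6,0,255).astype(np.uint8),(800,600),interpolation=cv2.INTER_CUBIC))
E
```

```text
t: 11.32
tool_pos: [0.4391, -0.2404, 0.0432]
orientation: [-1.559, 0.225, -0.225]
force: [0.5, 1.0, 0.6]
opening: 0.0101
[ 0.43908161 -0.24035765  0.04324393] [-1.55901499  0.22511042 -0.2251281 ] 0.010060484247427484 [0.47248702 0.96372586 0.63188556]
```

View pics/w11.png

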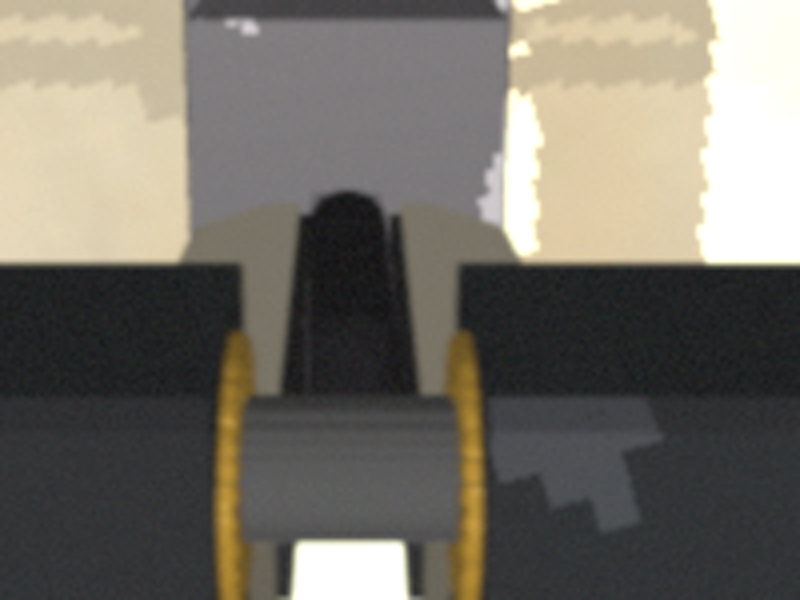

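```bash
python3 - <<'E'
from h import *
a=st();w=cam("wrist")
for n,z,d in (("sh",.048,6),("head",.0575,8),("tab",.0705,10)):
    p=(a["A"].T@(onz(w,190+346/4,190+193/4,z)-a["tool_pos"])*1e3);print(n,p.round(1),"L",(p[0]+d).round(1))
print(a["A"].round(4))
E
python3 -m inch '[[[0,-30,0,0,0,0],[0,-40,0,0,0,0],[0,-40,0,0,0,0],[0,-50,0,0,0,0],[0,-40,0,0,0,0],[0,0,0,0,0,0],[0,0,0,0,0,0]]]'
python3 - <<'E'
from h import *
s=cam("scene");i=s["image"][200:300,250:380];cv2.imwrite("pics/s12.png",cv2.resize(np.clip(i*1.6,0,255).astype(np.uint8),(780,600),interpolation=cv2.INTER_CUBIC))
w=cam("wrist");i=w["image"][190:340,190:390];cv2.imwrite("pics/w12.png",cv2.resize(np.clip(i*1.6,0,255).astype(np.uint8),(800,600),interpolation=cv2.INTER_CUBIC))
E
```

```text
sh [-3.8 -4.8  0.7] L 2.2
head [ -7.  -14.3   0.7] L 1.0
tab [-11.3 -27.3   0.7] L -1.3
[[ 0.9592 -0.      0.2829]
 [-0.2829 -0.      0.9592]
 [-0.     -1.     -0.    ]]
t: 12.3
tool_pos: [0.4388, -0.2402, 0.2423]
orientation: [-1.559, 0.226, -0.224]
force: [-0.6, 0.1, -0.7]
opening: 0.0097
```

View pics/s12.png

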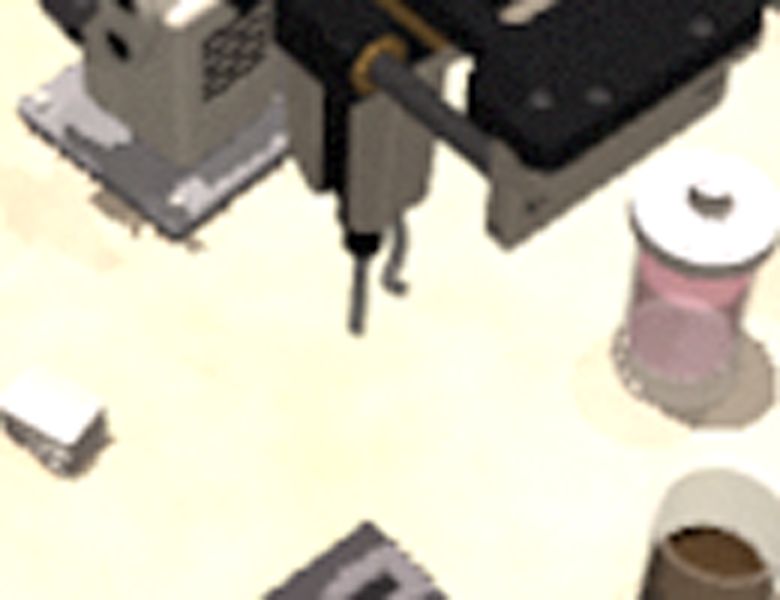

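View pics/w12.png

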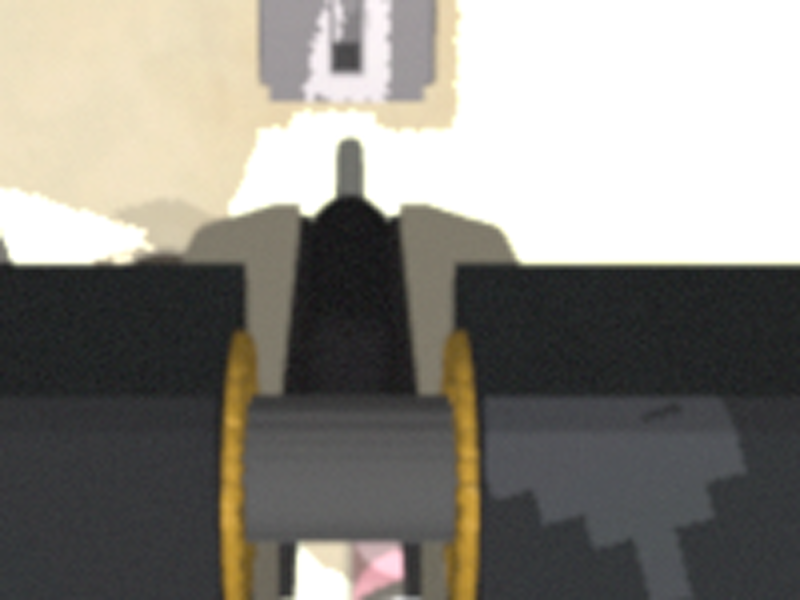

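```bash
cat >> h.py <<'E'
def ontool(c,u,v,y,a):
    o,d=ray(c,u,v); o=a["A"].T@(o-a["tool_pos"]); d=a["A"].T@d
    return (o+d*(y-o[1])/d[1])*1e3
E
python3 - <<'E'
from h import *
a=st();w=cam("wrist");s=cam("scene")
print(a["tool_pos"])
for y in (.0337,.0357): print(ontool(w,190+349.5/4,190+138/4,y,a).round(2))
print("mid leg",ontool(w,190+349.5/4,190+165/4,.02,a).round(2))
# scene tip (355,333)/6
print("scene", ontool(s,250+356/6,200+331/6,.0347,a).round(2))
print("tri",[ (a["A"].T@(tri([ray(w,190+349.5/4,190+141/4),ray(s,250+356/6,200+331/6)])[0]-a["tool_pos"])*1e3).round(1)])
E
```

```text
[ 0.4382595  -0.23982405  0.24122483]
[-1.26 33.7   1.23]
[-0.69 35.7   1.23]
mid leg [-0.53 20.    1.21]
scene [ 1.75 34.7  -1.19]
tri [array([ 1.8, 37.6,  0.7])]
```

Run:
```python
from h import *
t=cam("top");s=cam("scene")
m=onz(t,220+320/7,140+155/7,.1305);X=np.array([.189,.982,0]);print("mouth",m,"centre",m+X*.006)
for n,c,o in (("t13",t,(240,145,60,50)),("s13",s,(270,150,60,50))):
    x,y,ww,h=o;i=c["image"][y:y+h,x:x+ww];cv2.imwrite(f"pics/{n}.png",cv2.resize(np.clip(i*1.3,0,255).astype(np.uint8),(720,600),interpolation=cv2.INTER_CUBIC))
```

```text
mouth [ 0.67648098 -0.05850586  0.1305    ] centre [ 0.67761498 -0.05261386  0.1305    ]
```

View pics/t13.png

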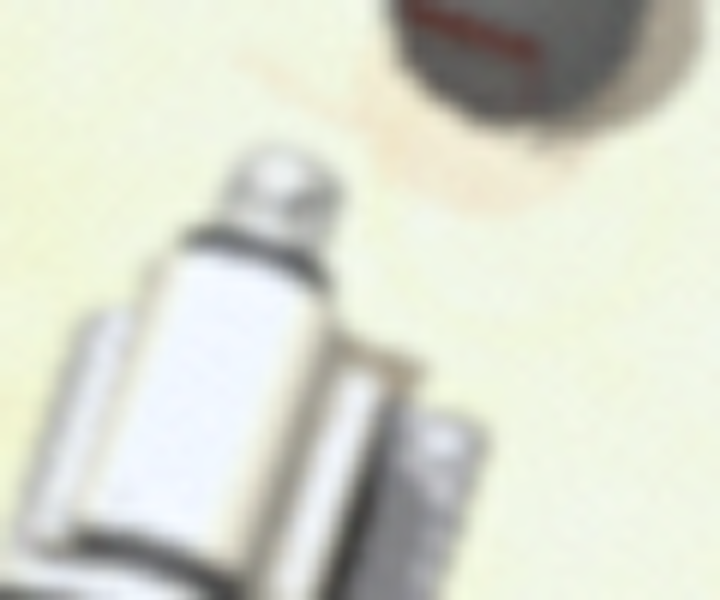

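View pics/s13.png

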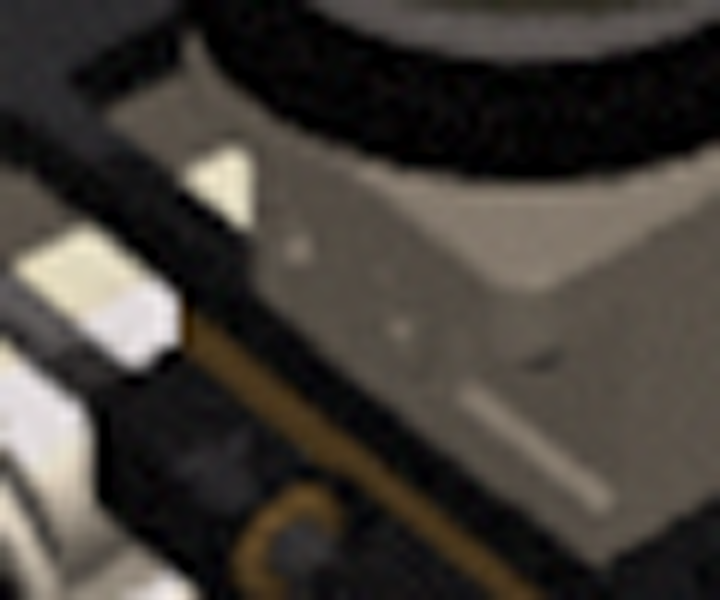

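```bash
cat >> h.py <<'E'
def frames(th,yaw=-.19):
    u=np.array([np.cos(yaw),np.sin(yaw),0]);Y=-u;Z=np.array([0,0,1.]);X=np.cross(Y,Z)
    hz=np.cos(th)*Z-np.sin(th)*X
    A=np.c_[-np.cos(th)*X-np.sin(th)*Z,-hz,u]; return A,hz,X,u
ORI=np.array([.0013,.0077,0])
def tcp_for(hole,d,th,yaw=-.19):
    A,hz,X,u=frames(th,yaw); return np.array(hole)+d*hz-A@ORI,A
E
python3 -m inch '[[[0,0,0,0,0.18,0],[0,0,0,0,0.18,0],[0,0,0,0,0.18,0],[0,0,0,0,0.18,0],[0,0,0,0,0.18,0],[0,0,0,0,0.18,0],[0,0,0,0,0.18,0],[0,0,0,0,0.18,0]]]'
python3 - <<'E'
from h import *
p,A=tcp_for([.6775,-.051,.12],.12,.53); print(np.linalg.det(A),p); togo(p,A); print(st()["q"].round(2))
E
```

```text
t: 13.6
tool_pos: [0.4389, -0.2402, 0.2427]
orientation: [-1.128, 1.328, -1.327]
force: [-0.1, -0.2, -0.6]
opening: 0.0095
1.0 [ 0.66551974 -0.1132934   0.23083766]
t 13.60 tcp [ 0.4389 -0.2402  0.2427] shift mm [-161.8   11.8  203.2]
turn (tool) [0.0082 0.0272 0.5296]  shift in target axes [-138.5   94.9  198.6]
[-0.6  -0.16  1.68  0.    1.62 -0.44]
```

```bash
python3 -m inch '[[[-32,0,40,0,0,0],[-32,0,40,0,0,0],[-32,0,40,0,0,0],[-32,0,40,0,0,0],[-32,0,40,0,0,0],[0,0,0,0,0,0]]]'; python3 -m inch '[[[0,0,0,0,0,0.13],[0,0,0,0,0,0.13],[0,0,0,0,0,0.13],[0,0,0,0,0,0.14],[0,0,0,0,0.027,0],[0,0,0,0,0,0],[0,0,0,0,0,0]]]'
python3 - <<'E'
from h import *
p,A=tcp_for([.6775,-.051,.12],.12,.53); togo(p,A); print(st()["q"].round(2))
w=cam("wrist");cv2.imwrite("pics/w14.png",w["image"])
E
```

```text
t: 14.35
tool_pos: [0.6629, -0.1107, 0.24]
orientation: [-1.135, 1.324, -1.318]
force: [-0.1, -0.5, -0.9]
opening: 0.0095
t: 15.22
tool_pos: [0.6619, -0.1124, 0.2444]
orientation: [-0.698, 1.512, -0.943]
force: [1.0, -0.1, -0.6]
opening: 0.0097
t 15.22 tcp [ 0.6619 -0.1124  0.2444] shift mm [ 7.  11.6  3.8]
turn (tool) [0.0164 0.0049 0.0023]  shift in target axes [ 7.  11.6  3.7]
[-0.54  0.41  1.15  0.5   1.76 -0.31]
```

View pics/w14.png

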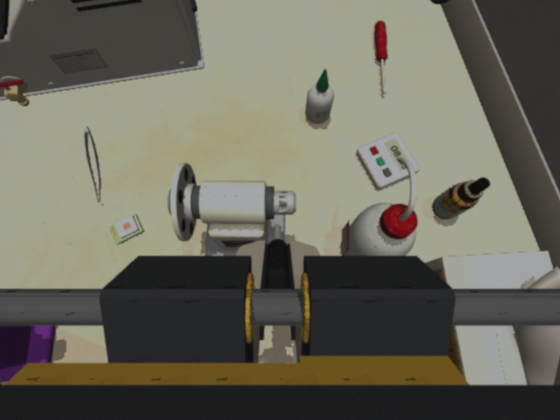

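Run:
```python
import cv2,numpy as np
i=cv2.imread("pics/w14.png")[170:290,190:350];cv2.imwrite("pics/w14z.png",cv2.resize(np.clip(i*1.2,0,255).astype(np.uint8),(800,600),interpolation=cv2.INTER_CUBIC))
```

```text
(no output)
```

View pics/w14z.png

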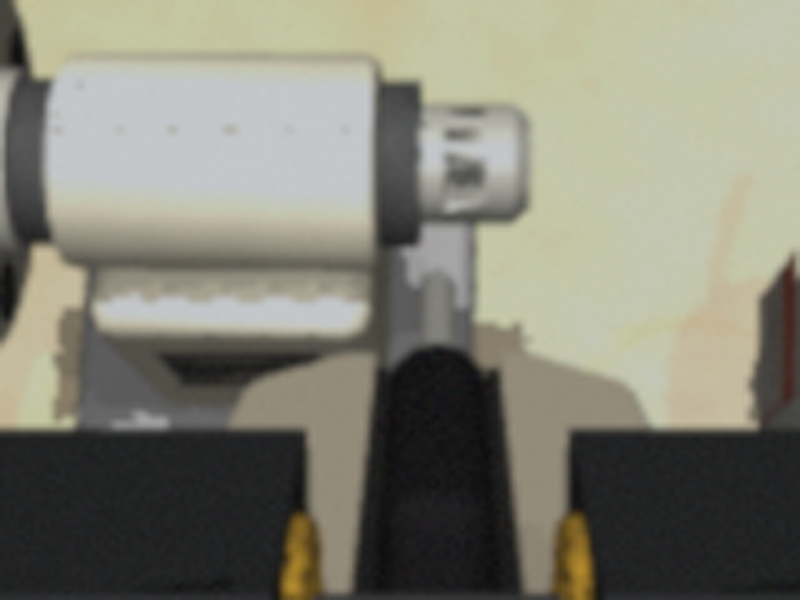

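Run:
```python
from h import *
w=cam("wrist");a=st()
m=onz(w,190+465/5,170+172/5,.1304); A,hz,X,u=frames(.53)
print("mouth",m,"centre",m-.012*hz); 
print("axis pt",onz(w,190+465/5,170+162.5/5,.12+.0*.012))
# axle direction from bearing top/bottom edges & axle
for v in (60,258):
  p,q=onz(w,190+70/5,170+v/5,.13),onz(w,190+370/5,170+v/5,.13); print(np.arctan2(*(q-p)[[1,0]]))
print("legtip tool",ontool(w,190+437/5,170+271/5,.0357,a),"fingermid",ontool(w,190+437/5,300,-.027,a))
h=m-.012*hz
p,A=tcp_for(h,.075,.53); togo(p,A)
```

```text
mouth [ 0.67521692 -0.05432248  0.1304    ] centre [ 0.67636261 -0.04836525  0.12004632]
axis pt [ 0.67622441 -0.0491037   0.12      ]
-0.18150937103437262
-0.17991113082027754
legtip tool [-0.35606586 35.7        -1.33614227] fingermid [ 24.71424588 -27.          -1.34608753]
t 15.32 tcp [ 0.6619 -0.1123  0.2443] shift mm [ 4.9 57.6  3. ]
turn (tool) [0.0167 0.005  0.0017]  shift in target axes [ 5.  57.6  2.1]
```

```bash
python3 -m inch '[[[5,19,3.4,0.0167,0,0],[0,19,0,0,0,0],[0,15,0,0,0,0],[0,4,0,0,0,0],[0,0,0,0,0,0],[0,0,0,0,0,0]]]'
python3 - <<'E'
from h import *
togo(*tcp_for([.6777,-.0496,.12],.075,.53,-.182))
w=cam("wrist");i=w["image"][150:270,190:350];cv2.imwrite("pics/w15z.png",cv2.resize(np.clip(i*1.2,0,255).astype(np.uint8),(800,600),interpolation=cv2.INTER_CUBIC))
s=cam("scene");i=s["image"][130:220,240:360];cv2.imwrite("pics/s15.png",cv2.resize(np.clip(i*1.6,0,255).astype(np.uint8),(800,600),interpolation=cv2.INTER_CUBIC))
E
```

```text
t: 16.08
tool_pos: [0.6695, -0.0903, 0.1923]
orientation: [-0.684, 1.504, -0.955]
force: [-0.0, -0.4, -0.5]
opening: 0.0098
t 16.07 tcp [ 0.6695 -0.0903  0.1923] shift mm [-0.5  0.7  0.6]
turn (tool) [-0.0047 -0.0041  0.0006]  shift in target axes [-0.5  0.7  0.7]
```

View pics/w15z.png

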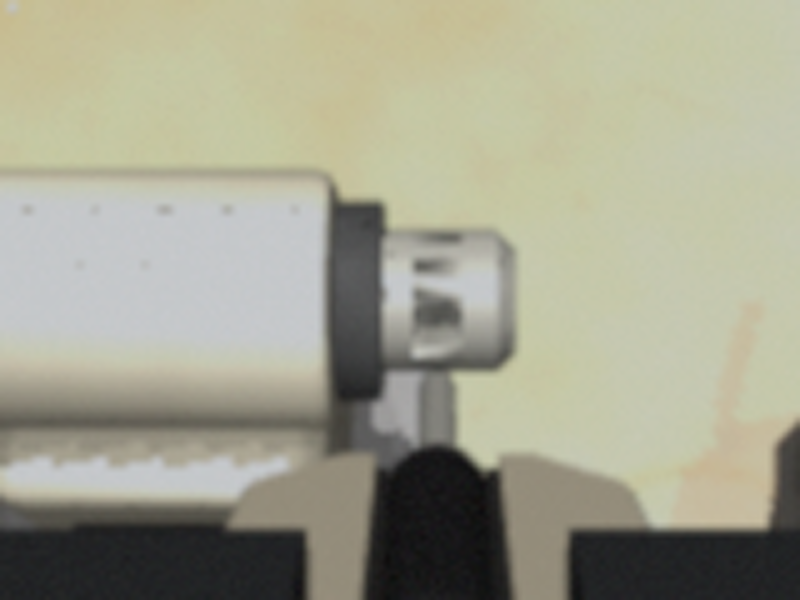

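View pics/s15.png

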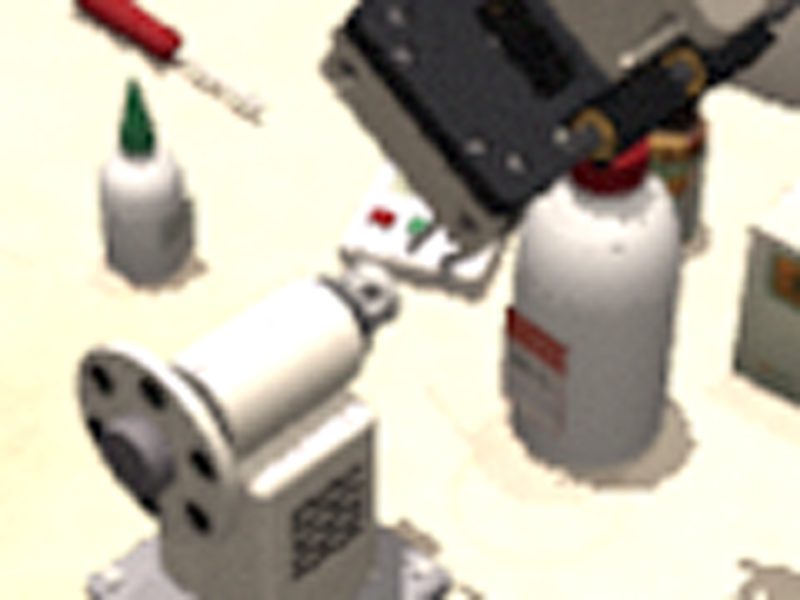

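Run:
```python
from h import *
p,A=tcp_for([.6777,-.0496,.12],0,.53,-.182); print(p)
for y in (-.076,-.111):
  for x in (-.0375,.0375): print(y,x,(p+A@np.array([x,y,.094])).round(3))
t=cam("top")
im=cv2.imread("pics/top0.png");i=im[105:165,250:320];cv2.imwrite("pics/t0w.png",cv2.resize(i,(700,600),interpolation=cv2.INTER_CUBIC))
w=cv2.imread("pics/w14.png");
c=cam("wrist")
```

```text
[ 0.67719847 -0.05232519  0.12730081]
-0.076 -0.0375 [ 0.769 -0.075  0.212]
-0.076 0.0375 [ 0.757 -0.139  0.174]
-0.111 -0.0375 [ 0.765 -0.093  0.242]
-0.111 0.0375 [ 0.754 -0.156  0.204]
```

View pics/t0w.png

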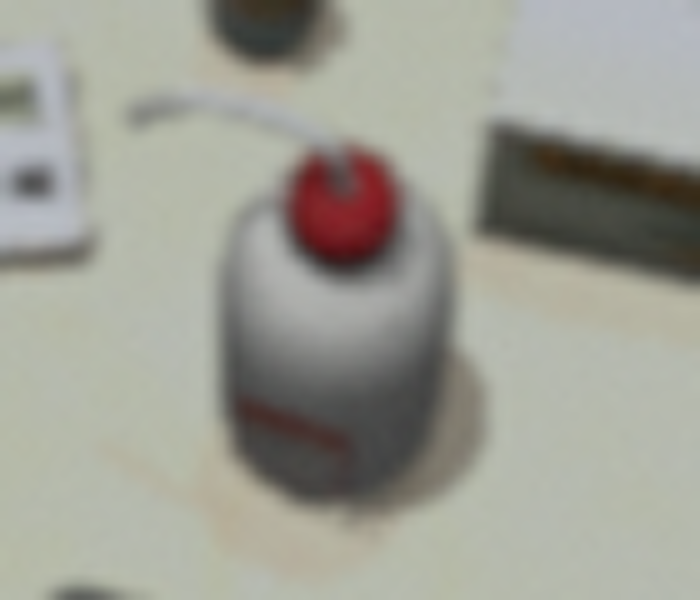

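Run:
```python
from h import *
t=cam("top")
for n,u,v,z in (("cap",345,195,.155),("spout bend",345,165,.18),("spouttip",130,118,.17),("base near",315,498,.003)):
    print(n,onz(t,250+u/10,105+v/10,z).round(3))
w=cam("wrist"); print("cap wrist(w14 only approx)")
```

```text
cap [ 0.774 -0.095  0.155]
spout bend [ 0.771 -0.095  0.18 ]
spouttip [ 0.782 -0.039  0.17 ]
base near [ 0.749 -0.094  0.003]
cap wrist(w14 only approx)
```

Run:
```python
from h import *
w=cam("wrist");i=w["image"][190:250,255:300];cv2.imwrite("pics/w16z.png",cv2.resize(np.clip(i*1.2,0,255).astype(np.uint8),(600,800)[:2] if 0 else (450,600),interpolation=cv2.INTER_NEAREST))
s=cam("scene");i=s["image"][160:185,285:315];cv2.imwrite("pics/s16.png",cv2.resize(np.clip(i*1.6,0,255).astype(np.uint8),(720,600),interpolation=cv2.INTER_CUBIC))
```

```text
(no output)
```

View pics/w16z.png

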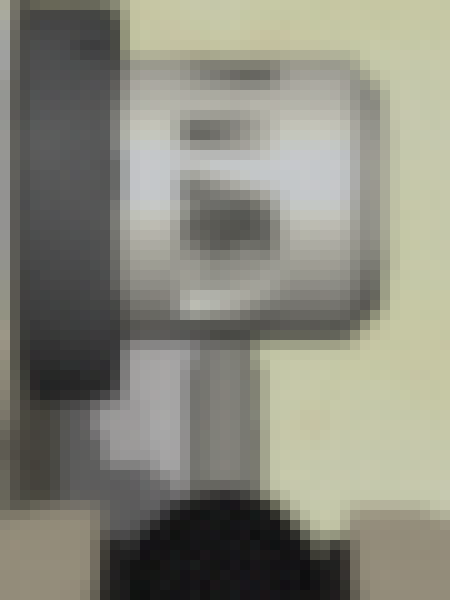

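View pics/s16.png

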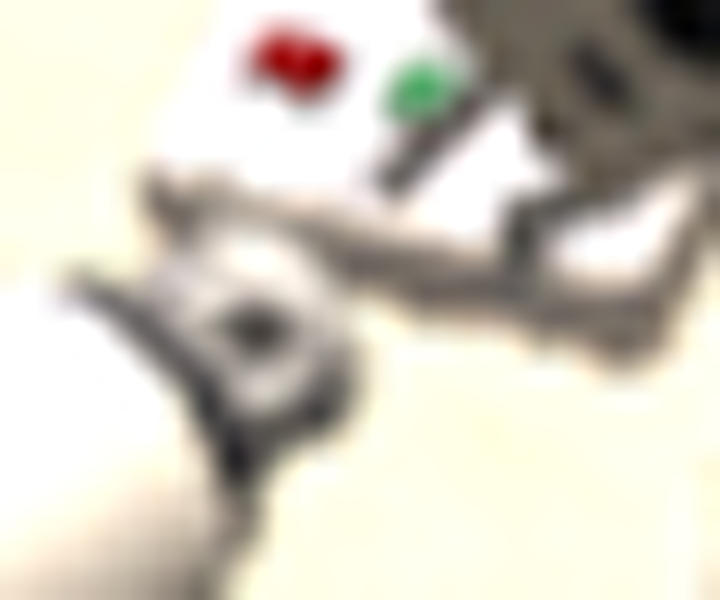

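Run:
```python
from h import *
w=cam("wrist");a=st();C=-w["R"].T@w["t"]
A,hz,X,u=frames(.53,-.182)
# axis line: average of silhouette rays ; distance from axis =12mm for both silhouette rays -> solve axis pos in plane perpendicular to u
from scipy.optimize import fsolve
rays=[ray(w,255+22.0,190+v/10) for v in (61,334)]
e1,e2=X,np.array([0,0,1.])
def f(q):
    r=[]
    for (o,d),sg in zip(rays,(1,-1)):
        o2=np.array([o@e1,o@e2]);d2=np.array([d@e1,d@e2]);d2/=np.linalg.norm(d2)
        r.append((d2[0]*(q[1]-o2[1])-d2[1]*(q[0]-o2[0]))-sg*.012)
    return r
for s in (1,):
    q=fsolve(f,[np.array([.6777,-.0496,.12])@e1,.12]); print("axis X,z",q, "expected X", np.array([.6777,-.0496,.12])@e1)
    q2=fsolve(lambda p:[f(p)[0]+ .024,f(p)[1]-.024],q);print("alt",q2)
cc=np.array([C@e1,C@e2]); 
for qq in (q,q2):
    v=cc-qq; va=np.arctan2(-v[0],v[1]); print("view lean rad",va)
    for row in (190,215,220,225):
        o,d=ray(w,277,190+row/10);o2=np.array([o@e1,o@e2]);d2=np.array([d@e1,d@e2])
        A2=d2@d2;B=2*d2@(o2-qq);Cc=(o2-qq)@(o2-qq)-.012**2;dd=B*B-4*A2*Cc
        if dd>0:
            l=(-B-np.sqrt(dd))/(2*A2);m=o2+l*d2-qq;print(row,"lean",np.arctan2(-m[0],m[1]))
print("leg tip expected row/col", proj(w,a["tool_pos"]+a["A"]@np.array([.0013,.0357,0])))
```

```text
axis X,z [-0.09438787  0.67850789] expected X 0.07388081026309713
alt [0.07741068 0.10847026]
view lean rad -2.8488693169461414
190 lean 0.35011116852350366
215 lean 0.15904131062443766
220 lean 0.12050192850675304
225 lean 0.08173215612216532
view lean rad 0.29272333664365197
190 lean 0.23978083534230857
215 lean 0.41607249937743496
220 lean 0.4516562304051819
225 lean 0.48747037771746504
leg tip expected row/col [279.29025907 226.36171203]
```

```bash
sed -i 's/ORI=.*/ORI=np.array([.0015,.0077,0])/' h.py
python3 - <<'E'
from h import *
for d in (.07,.046): togo(*tcp_for([.6777,-.0496,.12],d,.47,-.182))
E
```

```text
t 16.52 tcp [ 0.6692 -0.09    0.1915] shift mm [-5.6  5.1  1. ]
turn (tool) [-0.0035 -0.0048 -0.0597]  shift in target axes [-5.9  4.8  1.1]
t 16.52 tcp [ 0.6692 -0.09    0.1915] shift mm [-4.2 29.1  1. ]
turn (tool) [-0.0035 -0.0048 -0.0597]  shift in target axes [-5.9 28.8  1.1]
```

```bash
python3 -m inch '[[[-5.6,5,0.9,-0.003,-0.004,-0.06],[0,8,0,0,0,0],[0,8,0,0,0,0],[0,6,0,0,0,0],[0,0,0,0,0,0],[0,0,0,0,0,0]]]'
python3 - <<'E'
from h import *
togo(*tcp_for([.6777,-.0496,.12],.046,.47,-.182))
w=cam("wrist");i=w["image"][180:250,245:310];cv2.imwrite("pics/w17z.png",cv2.resize(np.clip(i*1.2,0,255).astype(np.uint8),(650,700),interpolation=cv2.INTER_CUBIC))
s=cam("scene");i=s["image"][140:200,265:335];cv2.imwrite("pics/s17.png",cv2.resize(np.clip(i*1.4,0,255).astype(np.uint8),(700,600),interpolation=cv2.INTER_CUBIC))
E
```

```text
t: 17.27
tool_pos: [0.6732, -0.0733, 0.1703]
orientation: [-0.736, 1.49, -0.995]
force: [0.6, 0.2, -0.9]
opening: 0.0098
t 17.27 tcp [ 0.6732 -0.0733  0.1703] shift mm [-0.2  2.1  0.1]
turn (tool) [-0.0005 -0.001   0.    ]  shift in target axes [-0.2  2.1  0.1]
```

View pics/w17z.png

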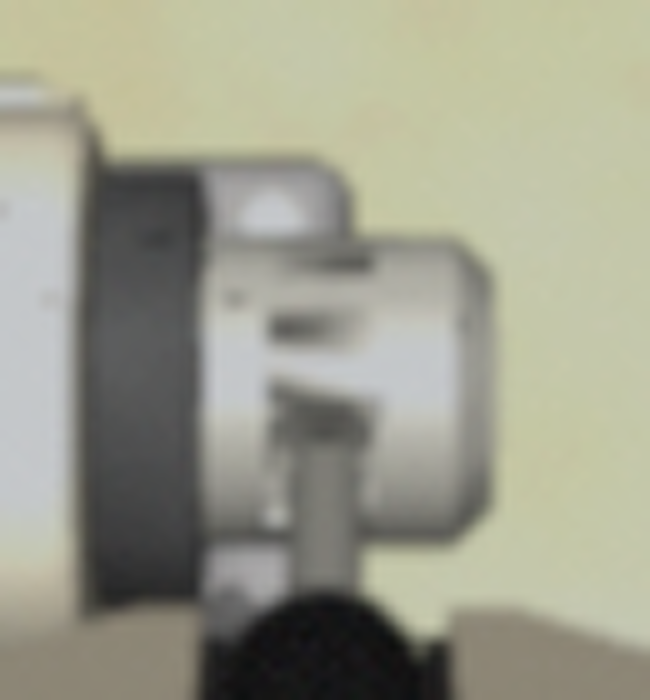

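View pics/s17.png

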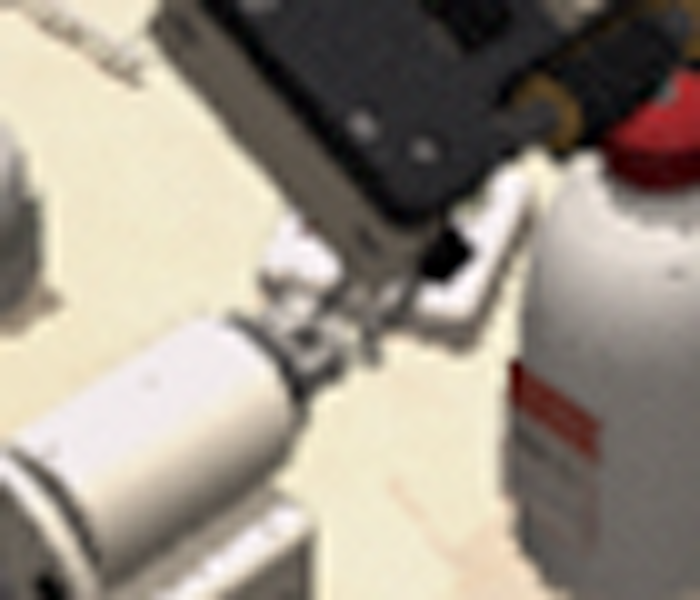

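Run:
```python
from h import *
s=cam("scene");im=cv2.imread("pics/s16.png")
X=np.array([.181,.983,0]);u=np.array([.983,-.181,0]);Z=np.array([0,0,1.]);h=np.array([.6777,-.0496,.12])
def pr(p): return tuple(((proj(s,p)-[285,160]+.5)*24-0).astype(int))
def circ(c,r,col):
    P=[pr(c+r*(np.cos(q)*X+np.sin(q)*Z)) for q in np.linspace(0,6.283,60)];cv2.polylines(im,[np.array(P)],True,col,2)
circ(h-.009*u,.017,(255,0,0));circ(h+.013*u,.012,(255,0,255))
for th,col in ((.47,(0,255,0)),(.6,(0,200,255)),(.7,(0,0,255))):
    hz=np.cos(th)*Z-np.sin(th)*X; cv2.circle(im,pr(h+.012*hz),6,col,2)
cv2.imwrite("pics/s16o.png",im)
```

```text
(no output)
```

View pics/s16o.png

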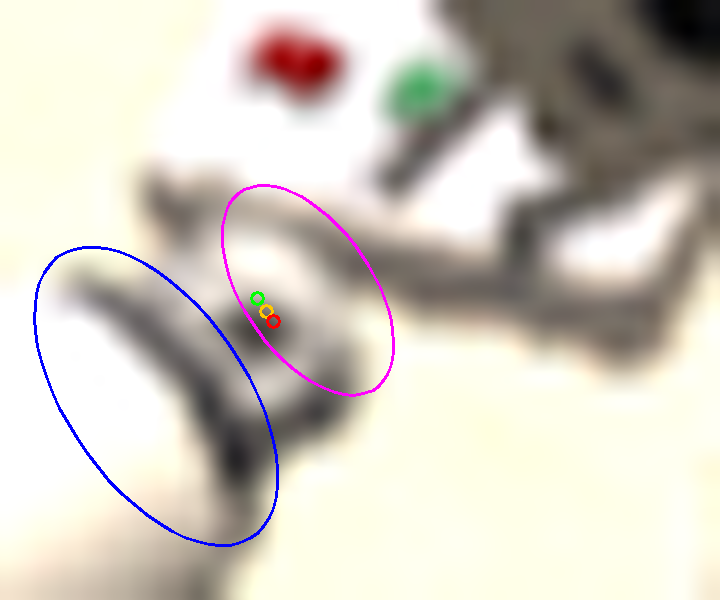

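Run:
```python
from h import *
togo(*tcp_for([.6777,-.0496,.12],.050,.63,-.182))
```

```text
t 17.43 tcp [ 0.6734 -0.0733  0.1707] shift mm [ 9.2 -1.  -0.1]
turn (tool) [-0.0011 -0.0006  0.1603]  shift in target axes [ 8.9 -2.5 -0.1]
```

```bash
python3 -m inch '[[[3,-4,0,0,0,0.04],[3,0,0,0,0,0.06],[3,3,0,0,0,0.06],[0,0,0,0,0,0],[0,0,0,0,0,0],[0,0,0,0,0,0]]]'
python3 - <<'E'
from h import *
togo(*tcp_for([.6777,-.0496,.12],.046,.63,-.182))
w=cam("wrist");i=w["image"][180:250,245:310];cv2.imwrite("pics/w18z.png",cv2.resize(np.clip(i*1.2,0,255).astype(np.uint8),(650,700),interpolation=cv2.INTER_CUBIC))
s=cam("scene");i=s["image"][150:190,275:325];cv2.imwrite("pics/s18.png",cv2.resize(np.clip(i*1.4,0,255).astype(np.uint8),(750,600),interpolation=cv2.INTER_CUBIC))
E
```

```text
t: 18.18
tool_pos: [0.6722, -0.0807, 0.1679]
orientation: [-0.608, 1.522, -0.875]
force: [0.1, -0.5, -0.3]
opening: 0.0098
t 18.18 tcp [ 0.6722 -0.0807  0.1679] shift mm [ 1.2  3.6 -0.2]
turn (tool) [-0.0012  0.0007  0.001 ]  shift in target axes [ 1.2  3.6 -0.2]
```

View pics/w18z.png

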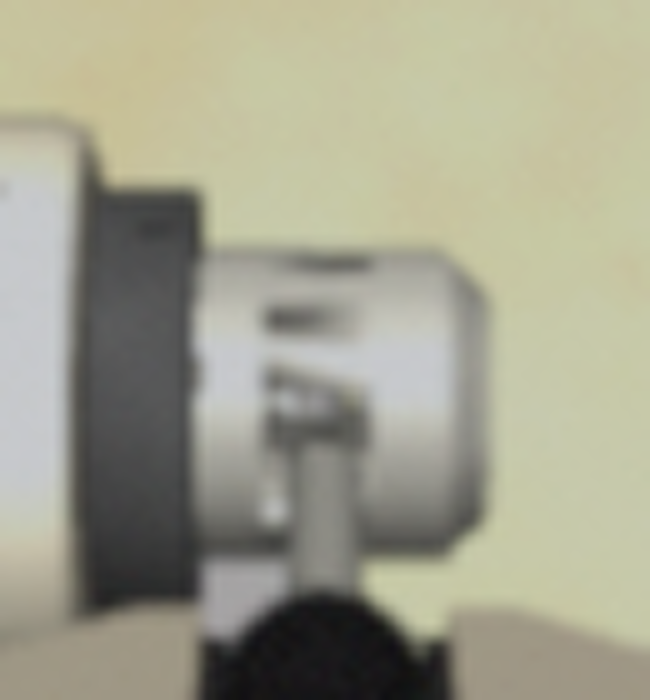

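View pics/s18.png

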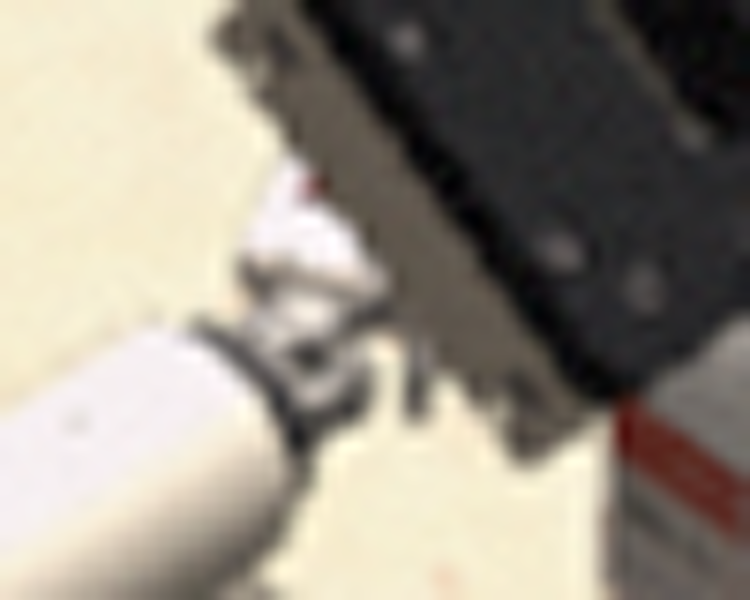

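```bash
python3 -m inch '[[[0.5,4,-0.4,0,0,0],[0,4,0,0,0,0],[0,3,0,0,0,0],[0,3,0,0,0,0],[0,0,0,0,0,0],[0,0,0,0,0,0]]]'
python3 - <<'E'
from h import *
a=st();print("force tool",a["A"].T@a["force"],a["wrist_torque"])
togo(*tcp_for([.6777,-.0496,.12],.036,.63,-.182))
w=cam("wrist");i=w["image"][180:250,245:310];cv2.imwrite("pics/w19z.png",cv2.resize(np.clip(i*1.2,0,255).astype(np.uint8),(650,700),interpolation=cv2.INTER_CUBIC))
E
```

```text
t: 19.02
tool_pos: [0.6729, -0.0732, 0.1555]
orientation: [-0.607, 1.524, -0.874]
force: [0.2, -0.2, -0.4]
opening: 0.0096
force tool [0.39666395 0.22074235 0.19510026] [-0.41241591  0.11783261 -0.03582052]
t 19.02 tcp [ 0.6729 -0.0732  0.1555] shift mm [-0.1 -0.8  0.5]
turn (tool) [-0.0007 -0.0005  0.0003]  shift in target axes [-0.1 -0.8  0.5]
```

View pics/w19z.png

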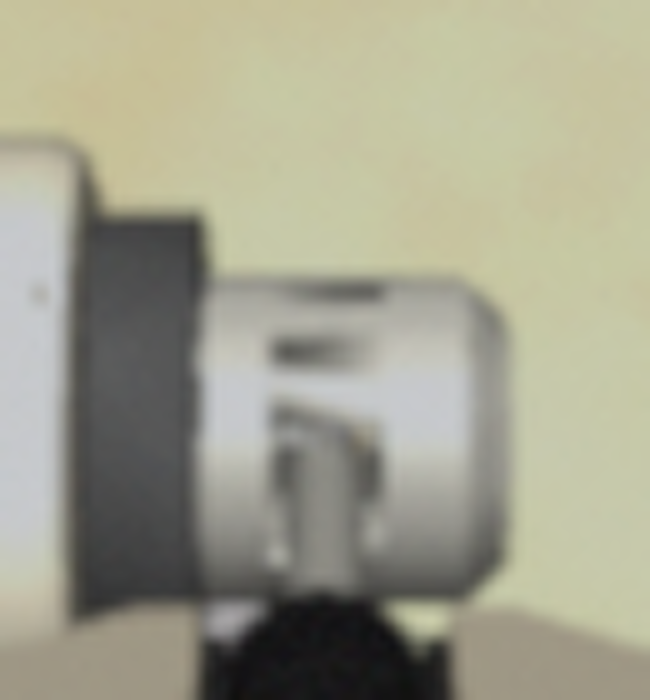

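```bash
python3 -m inch '[[[0,3,0,0,0,0],[0,3,0,0,0,0],[0,3,0,0,0,0],[0,0,0,0,0,0]]]'
python3 - <<'E'
from h import *
a=st();print("force tool",a["A"].T@a["force"],a["A"].T@a["wrist_torque"])
togo(*tcp_for([.6777,-.0496,.12],.026,.63,-.182))
w=cam("wrist");i=w["image"][180:250,245:310];cv2.imwrite("pics/w20z.png",cv2.resize(np.clip(i*1.2,0,255).astype(np.uint8),(650,700),interpolation=cv2.INTER_CUBIC))
E
```

```text
t: 19.58
tool_pos: [0.6736, -0.0676, 0.1477]
orientation: [-0.607, 1.524, -0.873]
force: [0.4, 0.6, -0.6]
opening: 0.0096
force tool [-0.16948203  0.91412728  0.3227761 ] [-0.0478939   0.02235525 -0.38900938]
t 19.57 tcp [ 0.6736 -0.0676  0.1477] shift mm [-0.1 -0.4  0.8]
turn (tool) [ 0.0001 -0.0008  0.    ]  shift in target axes [-0.1 -0.4  0.8]
```

View pics/w20z.png

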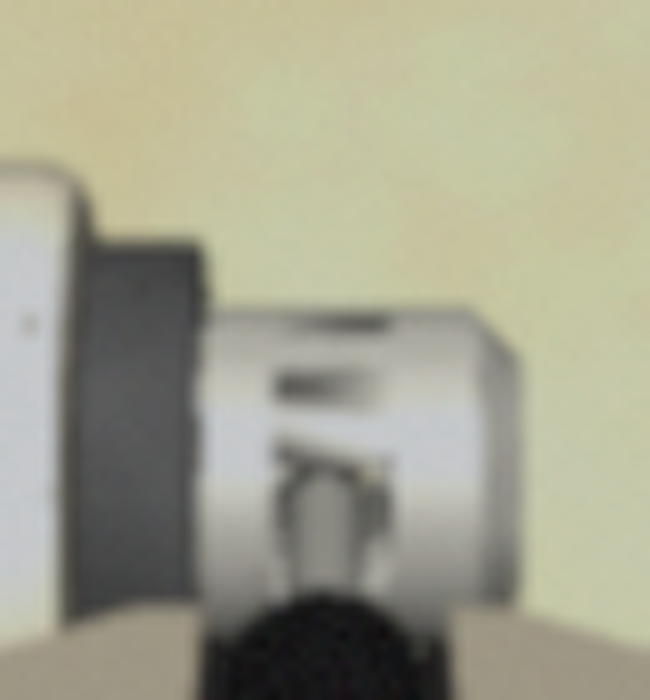

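```bash
python3 -m inch '[[[0,3,0.6,0,0,0],[0,3,0,0,0,0],[0,2,0,0,0,0],[0,0,0,0,0,0]]]'; python3 -m inch '[[[0,3,0,0,0,0],[0,2,0,0,0,0],[0,0,0,0,0,0]]]';python3 - <<'E'
from h import *
a=st();print("force tool",a["A"].T@a["force"],a["A"].T@a["wrist_torque"])
togo(*tcp_for([.6777,-.0496,.12],.0,.63,-.182))
w=cam("wrist");i=w["image"][180:250,245:310];cv2.imwrite("pics/w21z.png",cv2.resize(np.clip(i*1.2,0,255).astype(np.uint8),(650,700),interpolation=cv2.INTER_CUBIC))
E
```

```text
t: 20.12
tool_pos: [0.6751, -0.0634, 0.1412]
orientation: [-0.607, 1.524, -0.874]
force: [-0.3, -1.9, -2.2]
opening: 0.0098
t: 20.5
tool_pos: [0.6755, -0.0603, 0.1371]
orientation: [-0.607, 1.524, -0.874]
force: [0.2, -2.0, -2.6]
opening: 0.0097
force tool [3.12431303 0.95803436 0.53702342] [ 0.04491322  0.04151626 -1.06181462]
t 20.50 tcp [ 0.6755 -0.0603  0.1371] shift mm [-0.3 12.5  0.2]
turn (tool) [ 0.0001 -0.001   0.0002]  shift in target axes [-0.3 12.5  0.2]
```

View pics/w21z.png

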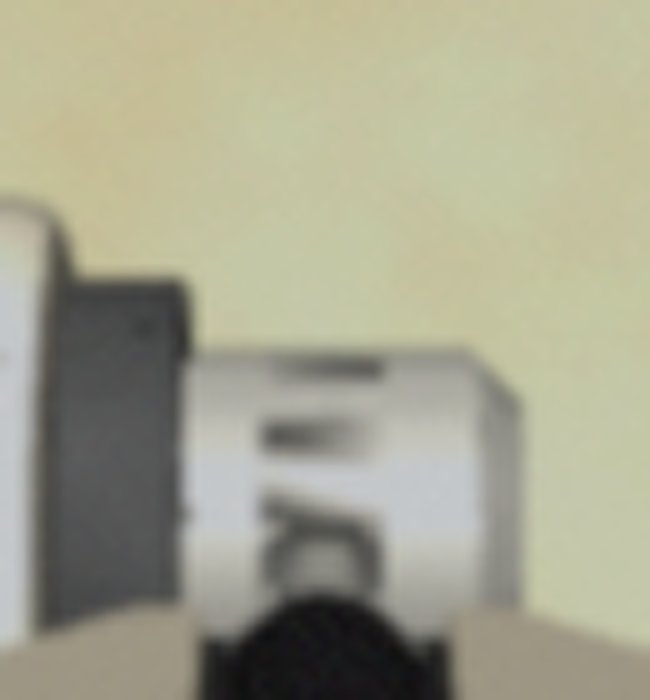

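```bash
python3 -m inch '[[[0,2,0,0,0,0],[0,2,0,0,0,0],[0,2,0,0,0,0],[0,0,0,0,0,0]]]'; python3 -m inch '[[[0,2,0,0,0,0],[0,2,0,0,0,0],[0,0,0,0,0,0]]]';python3 - <<'E'
from h import *
a=st();print("force tool",a["A"].T@a["force"],a["A"].T@a["wrist_torque"])
togo(*tcp_for([.6777,-.0496,.12],.0,.63,-.182))
E
```

```text
t: 21.05
tool_pos: [0.6763, -0.0564, 0.1324]
orientation: [-0.607, 1.524, -0.873]
force: [0.5, 0.7, -2.8]
opening: 0.0099
t: 21.42
tool_pos: [0.6768, -0.0542, 0.1296]
orientation: [-0.607, 1.524, -0.873]
force: [0.2, 0.8, -0.5]
opening: 0.0095
force tool [-0.38657016  0.95067988  0.05658285] [-0.06694059  0.05550169 -0.43841321]
t 21.43 tcp [ 0.6768 -0.0542  0.1296] shift mm [0.3 2.9 0. ]
turn (tool) [-0.0002 -0.0004 -0.0003]  shift in target axes [0.3 2.9 0. ]
```

```bash
python3 -m inch '[[[0,1.5,0,0,0,0],[0,1,0,0,0,0],[0,0,0,0,0,0]]]'; python3 -m inch '[[[0,1,0,0,0,0],[0,0,0,0,0,0]]]';python3 - <<'E'
from h import *
a=st();print("force tool",a["A"].T@a["force"],a["A"].T@a["wrist_torque"])
togo(*tcp_for([.6777,-.0496,.12],.0,.63,-.182))
E
```

```text
t: 21.8
tool_pos: [0.677, -0.0532, 0.1274]
orientation: [-0.607, 1.524, -0.874]
force: [0.3, -0.2, -0.5]
opening: 0.0095
t: 22.05
tool_pos: [0.6773, -0.0529, 0.127]
orientation: [-0.607, 1.523, -0.874]
force: [-1.3, -0.8, 1.5]
opening: 0.0095
force tool [-0.03562133 -1.81341294 -1.15429213] [-0.20351328  0.04953692 -0.40575259]
t 22.05 tcp [ 0.6773 -0.0529  0.127 ] shift mm [-0.  -0.1 -0.2]
turn (tool) [-0.0009 -0.0005  0.0004]  shift in target axes [-0.  -0.1 -0.2]
```

```bash
python3 -m inch '[[[0,1,0,0,0,0],[0,0,0,0,0,0]]]';python3 - <<'E'
from h import *
a=st();print("force tool",a["A"].T@a["force"])
E
python3 -m inch '[[[0,1,0,0,0,0],[0,0,0,0,0,0]]]';python3 - <<'E'
from h import *
a=st();print("force tool",a["A"].T@a["force"],a["A"].T@a["wrist_torque"])
togo(*tcp_for([.6777,-.0496,.12],.0,.63,-.182))
w=cam("wrist");i=w["image"][180:290,225:330];cv2.imwrite("pics/w22z.png",cv2.resize(np.clip(i*1.2,0,255).astype(np.uint8),None,fx=5,fy=5,interpolation=cv2.INTER_CUBIC))
s=cam("scene");i=s["image"][140:200,265:335];cv2.imwrite("pics/s22.png",cv2.resize(np.clip(i*1.4,0,255).astype(np.uint8),(700,600),interpolation=cv2.INTER_CUBIC))
E
```

```text
t: 22.3
tool_pos: [0.6774, -0.0527, 0.1268]
orientation: [-0.607, 1.523, -0.875]
force: [-2.5, -2.9, 5.3]
opening: 0.0094
force tool [-0.39468971 -6.23158607 -1.88528767]
t: 22.55
tool_pos: [0.6776, -0.0526, 0.1266]
orientation: [-0.607, 1.522, -0.875]
force: [-5.9, -6.7, 9.5]
opening: 0.01
force tool [  0.63495343 -12.17208916  -4.6055222 ] [-0.99789944  0.02368682 -0.38852093]
t 22.55 tcp [ 0.6776 -0.0526  0.1266] shift mm [-0.  -0.6 -0.4]
turn (tool) [-0.0017  0.      0.0011]  shift in target axes [-0.  -0.6 -0.4]
```

View pics/w22z.png

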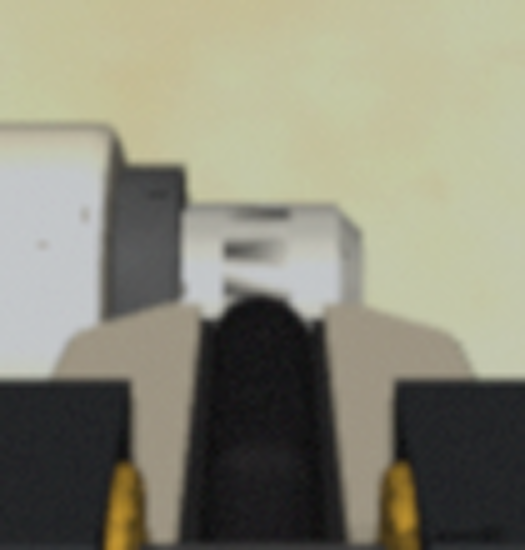

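View pics/s22.png

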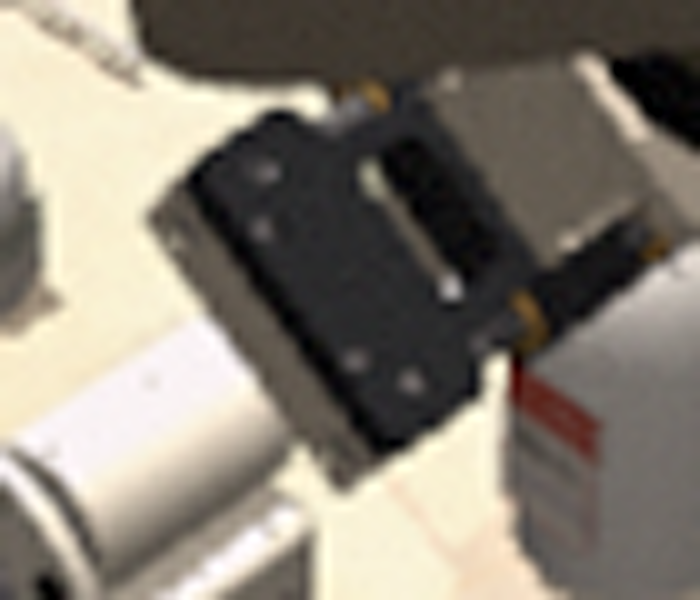

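```bash
python3 -m inch '[[[0,1.5,0,0,0,0],[0,0,0,0,0,0]]]'; python3 -m inch '[[[0,-3.5,-0.3,0,0,0],[0,0,0,0,0,0]]]';python3 -m inch '[[[0,0,0,0,0,0],[0,0,0,0,0,0],[0,0,0,0,0,0]]]' 30 20
python3 - <<'E'
from h import *
a=st();print("force tool",a["A"].T@a["force"])
w=cam("wrist");i=w["image"][180:330,190:365];cv2.imwrite("pics/w23z.png",cv2.resize(np.clip(i*1.3,0,255).astype(np.uint8),None,fx=4,fy=4,interpolation=cv2.INTER_CUBIC))
E
```

```text
t: 22.9
tool_pos: [0.6778, -0.0525, 0.1263]
orientation: [-0.607, 1.522, -0.876]
force: [-9.3, -9.5, 14.6]
opening: 0.0098
t: 23.15
tool_pos: [0.6771, -0.0528, 0.1268]
orientation: [-0.607, 1.523, -0.874]
force: [-0.2, -2.8, 4.0]
opening: 0.0094
t: 23.52
tool_pos: [0.6768, -0.0523, 0.1263]
orientation: [-0.607, 1.524, -0.873]
force: [-0.2, -0.5, 0.5]
opening: 0.0294
force tool [ 0.10888672 -0.73382174 -0.06310466]
```

View pics/w23z.png

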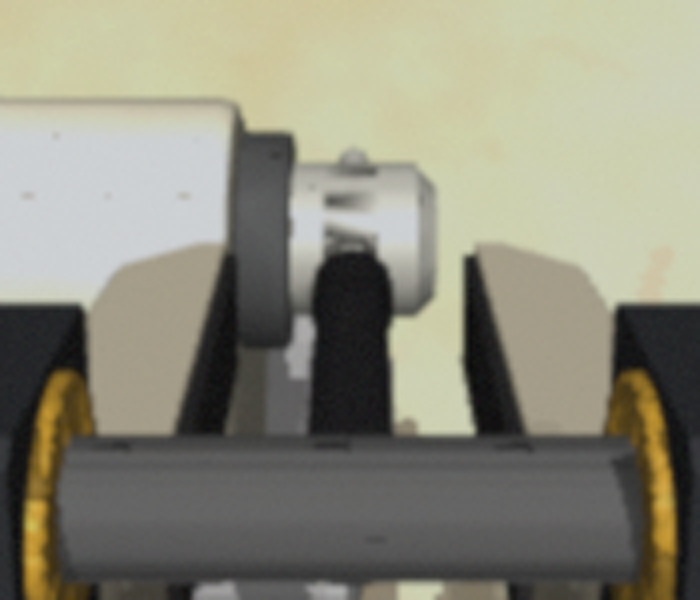

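```bash
python3 -m inch '[[[0,-10,0,0,0,0],[0,-20,0,0,0,0],[0,-30,0,0,0,0],[0,-30,0,0,0,0],[0,-20,0,0,0,0],[0,0,0,0,0,0],[0,0,0,0,0,0]]]'
python3 - <<'E'
from h import *
a=st();print("force tool",a["A"].T@a["force"])
w=cam("wrist");i=w["image"][150:270,190:350];cv2.imwrite("pics/w24z.png",cv2.resize(np.clip(i*1.3,0,255).astype(np.uint8),(800,600),interpolation=cv2.INTER_CUBIC))
s=cam("scene");i=s["image"][140:240,240:340];cv2.imwrite("pics/s24.png",cv2.resize(np.clip(i*1.4,0,255).astype(np.uint8),(600,600),interpolation=cv2.INTER_CUBIC))
cv2.imwrite("pics/s24f.png",s["image"]);cv2.imwrite("pics/w24.png",w["image"])
E
```

```text
t: 24.45
tool_pos: [0.6648, -0.116, 0.2147]
orientation: [-0.607, 1.525, -0.873]
force: [-0.2, 0.2, -0.9]
opening: 0.0302
force tool [ 0.3501046   0.83634628 -0.22461179]
```

View pics/w24z.png

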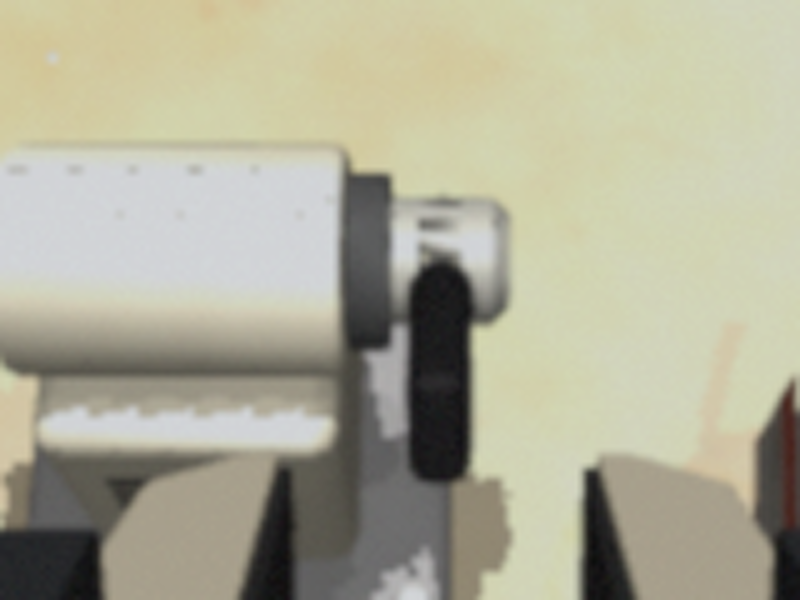

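View pics/s24.png

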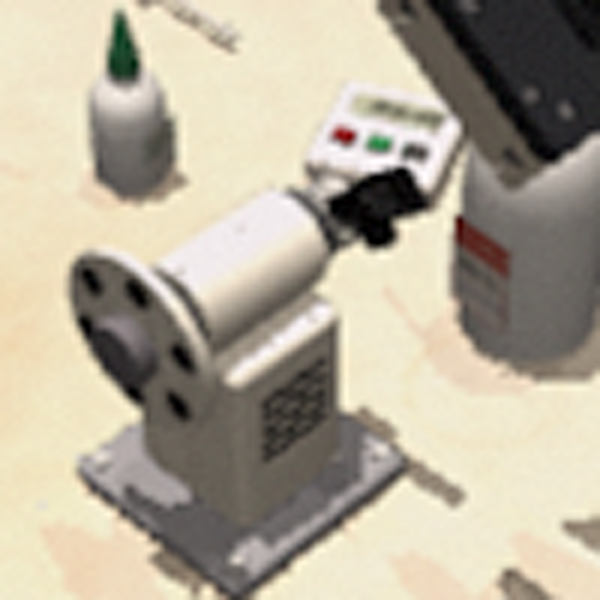

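```bash
python3 -m inch '[[[0,-50,0,0,0,0],[0,-50,0,0,0,0],[0,0,0,0,0,0],[0,0,0,0,0,0]]]'
python3 - <<'E'
from h import *
s=cam("scene");t=cam("top");w=cam("wrist")
a=cv2.imread("pics/scene0.png")[100:340,150:430];b=s["image"][100:340,150:430]
cv2.imwrite("pics/cmp2.png",np.clip(np.hstack([a,b]).astype(float)*1.4,0,255).astype(np.uint8))
i=s["image"][155:190,280:320];cv2.imwrite("pics/s25.png",cv2.resize(np.clip(i*1.6,0,255).astype(np.uint8),(686,600),interpolation=cv2.INTER_CUBIC))
i=w["image"][150:230,230:330];cv2.imwrite("pics/w25.png",cv2.resize(np.clip(i*1.3,0,255).astype(np.uint8),(750,600),interpolation=cv2.INTER_CUBIC))
h=np.array([.6777,-.0496,.12]);A,hz,X,u=frames(.63,-.182)
for n,d in (("tabtop",.065),("headbot",.022),("shoulderbot",.0125),("axleS",.012)): print(n,(proj(w,h+d*hz)-[230,150])*7.5, (proj(s,h+d*hz)-[280,155])*17.14)
E
```

```text
t: 25.05
tool_pos: [0.6543, -0.1736, 0.295]
orientation: [-0.607, 1.525, -0.873]
force: [-0.5, 0.1, -0.2]
opening: 0.0301
tabtop [375.52741445 340.59934561] [440.15630508 169.23570397]
headbot [374.07833406 287.16743532] [300.18592734 277.45838393]
shoulderbot [373.798821   276.86095621] [270.75123208 300.21678222]
axleS [373.784465   276.33160779] [269.21623957 301.40361193]
```

View pics/cmp2.png

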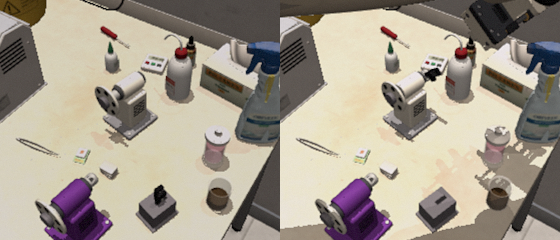

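View pics/s25.png

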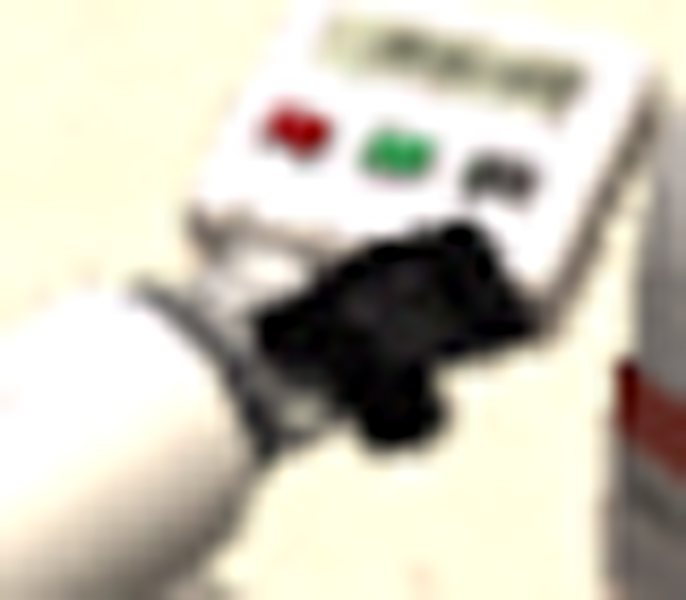

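View pics/w25.png

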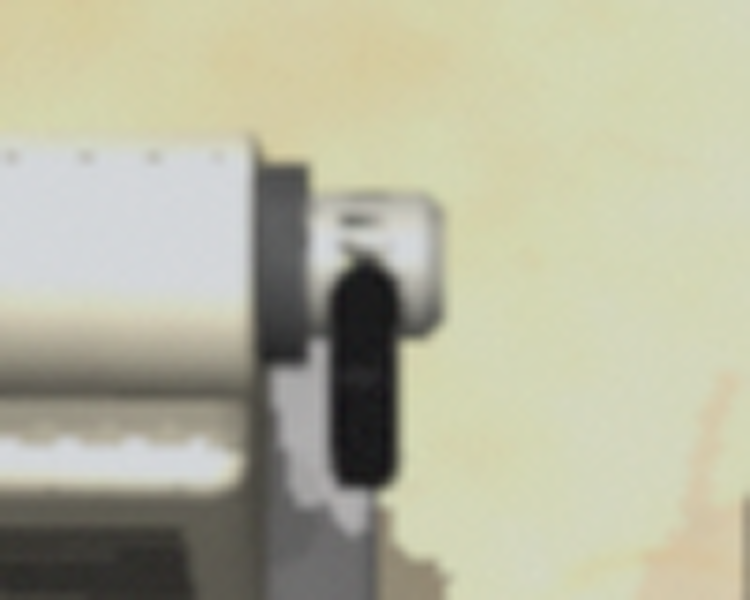

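Run:
```python
from plant import robot
print(robot.close_job())
```

```text
the job is handed in; nothing more can be done
None
```

The wheel is home and locked with the R-clip, and I handed the job in at about 25 s of the 62 s allowed. The hand-in reports no verdict.

- **Wheel:** I pushed the knob in with the closed fingers until it met the stop. Force rose from about 4 N of sliding to about 44 N on the fingers. In later scene pictures the knob had not moved.
- **Clip:** I gripped the tab at 40 N and tilted the tool to about 0.63 rad to match the hole. The leg went through, and side force rose to about 3 N, then fell back as the bent leg snapped round. The shoulder then met the axle firmly at about 20 N, within about 1 mm of the worked-out depth. I let go and backed off.
- **Last checks:** The pictures show the clip staying put, its shoulder on the axle. The leg's tip showed on the far side just after I let go. By eye, the other things on the bench stood where they started. The tool read under 1 N with the gripper clear. I did not measure the bent leg's spring-back directly.
- **Disagreements:**
  - In the cameras the fingertips stood about 27 mm behind the reported TCP, not the stated 8 mm ahead. My first push therefore passed over the knob without touching it, and after that I went by the pictures.
  - My first reading of the hole's lean, 0.47 rad, was also wrong. I corrected it before inserting, once I could see light through the hole.

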